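Gel cassette from behind the reagent bottles

TASK

Get the yellow gel cassette ready for the run: first clear all three reagent bottles (blue, orange and green caps) from the caddy in front of the drying rack, standing them upright in the off-white spill tray. Then pull the cassette out of its narrow rack slot, where only its top edge shows, and stand it in the front trough of the electrophoresis tank, down on the trough floor. Finally put every bottle back upright in the same caddy bay it came from, keep the bottles from tipping over throughout, and leave the conical flask and the stack of dishes beside the rack where they are.

Things in the scene. Friction and masses are not known exactly. Their poses are not given: they have to be found in the camera images.
- bottle_blue_centre (a point): Glass laboratory bottle with a blank white label and a ribbed blue screw cap; round, body 62 mm diameter up to 88 mm, then a shoulder and neck, cap 50 mm diameter from 108 mm up to the top at 135 mm (grip the cap from above). About 0.35 kg. Point: centre of the bottle, 67.5 mm above its underside; z along its axis, upwards.
- bottle_orange_centre (a point): Glass laboratory bottle with a blank white label and a ribbed orange screw cap, amber glass; round, body 62 mm diameter up to 88 mm, then a shoulder and neck, cap 50 mm diameter from 108 mm up to the top at 135 mm (grip the cap from above). About 0.35 kg. Point: centre of the bottle, 67.5 mm above its underside; z along its axis, upwards.
- bottle_green_centre (a point): Glass laboratory bottle with a blank white label and a ribbed green screw cap; round, body 62 mm diameter up to 88 mm, then a shoulder and neck, cap 50 mm diameter from 108 mm up to the top at 135 mm (grip the cap from above). About 0.35 kg. Point: centre of the bottle, 67.5 mm above its underside; z along its axis, upwards.
- cassette_centre (a point): Gel cassette: a flat upright plate with a yellow frame and clear window, 10 mm thick (its x), 140 mm wide (its y), 85 mm tall (its z, up), 0.16 kg, rigid. It stands in the front slot of the white rack, so that its top edge is 91 mm above the table and only its upper 29 mm show above the rack's walls. The point is its centre, 42.5 mm above its lower edge.
- rack: White drying rack for gel plates, fixed, 80 mm (x) by 160 mm (y), walls 62 mm high, just behind the caddy. Origin: centre of its underside, on the table. The cassette's slot is the front one (centre at x = -29 mm), 14 mm wide, 150 mm long, floor 6 mm up. Spare plates in the other slots do not stick out.
- caddy: Light grey bottle caddy, fixed, 82 mm (x) by 268 mm (y); origin: centre of underside, on the table. Three bays along y, centres at y = -88, 0, +88 mm, floor 3 mm up, 84 mm wide between dividers 4 mm thick, 12 mm high; front lip 12 mm high at x = -42 mm, rack's front wall at x = +41 mm. One bottle at the centre of each bay at the start; which one is where changes.
- tray_in (a point): Off-white square spill tray, fixed, inside 185 by 185 mm, walls 5 mm thick, rim 20 mm above the table. Point: centre of its inner floor, 5 mm above the table; x and y along its sides. The three bottles fit side by side in it, for instance 45 mm from the centre both in x and in y.
- tank_trough (a point): Electrophoresis tank with red and black plugs, fixed, clear walls 62 mm high. Point: centre of the floor of its front trough, 6 mm above the table. Trough 36 mm wide (x), 180 mm long (y, the cassette's width direction), between the clear front wall and a white frame (+x) that has 100 mm high uprights only beyond y = 59 mm either way, 54 mm high between; next high wall at x = +80 mm. The cassette may lean.
- flask: Bystander: 125 ml conical glass flask with a cork stopper, 68 mm diameter, 124 mm tall, behind the rack on the left; origin at the centre of its underside.
- dishes: Bystander: stack of five culture dishes, 90 mm diameter, 75 mm tall, behind the rack on the right; origin at the centre of its underside.

How it is judged:
By the outcome, as a careful person would: the job done as asked, in the order asked, and still so for the second after the job is handed in, with the robot touching nothing.
It also fails if it takes over 109 s, if anything falls off the work surface, if the arm or the gripper's body presses on something with over 40 N, if the wrist force passes 120 N, or if a joint passes its speed limit or range.

ROBOT

A 7-joint arm with a two-finger parallel gripper is mounted at the origin on the work surface. World frame = base frame: x ahead of the robot, y to its left, z up, the work surface at z = 0. Lengths are in m, angles in rad, forces in N, time in s.
With the tool pointing down it reaches from about 0.425 to 0.925 m from the base axis. Payload 6.8 kg.
Tool frame: the origin (TCP) lies on the centre line of the jaws, within the pads' length; the fingertips stand 14 mm ahead of it and the grasp point (between the pads) lies 5 mm behind it (manip.tcp_to_tips is the z of the fingertips in the tool frame, in m); z points along the fingers, y is the direction in which the jaws open and shut (so a half turn about z gives the same grasp; the last joint's range is limited). The gripper opens to 88 mm and grips with 3 to 60 N. Pads are 20 mm wide; open, the fingers measure 115 mm over their backs; the gripper's body (75 mm by 178 mm) begins 61 mm behind the grasp point.
Start: joints at [1.201, 0.477, 0.022, 1.555, -0.011, 1.109, -0.083], TCP at [0.175, -0.652, 0.237] pointing down, gripper open.
Joint ranges: [-2.96, 2.96], [-0.34, 2.1], [-1.41, 1.46], [0.24, 2.44], [-1.37, 4.51], [0.17, 1.92], [-2.96, 2.96]. Speed limits (rad/s): [2.39, 2.39, 3.14, 3.14, 3.14, 3.14, 3.14].

INTERFACE

Orientations are given as a rotation vector (axis times angle).
In Python, from workcell import manip gives the robot as it stands.
- The arm moves only by the tool send_rows, never from a script. Its argument "deltas" is one flat list of numbers, 7 for each row, row after row: the finger opening in cm, from 0 to 8.78, then the shift along the tool's x, y, z in cm, then the turn, a rotation vector about the tool's x, y, z in degrees. In form: [gripper, x, y, z, wx, wy, wz, gripper, x, y, z, wx, wy, wz, ...]. A call has 1 to 8 rows; each row is the pose to reach, as a shift and turn from the pose commanded when the call began, along the tool's axes at that moment; what a row does not reach only later rows make up. A row lasts 1/10 s, in which the tool goes at most 50 mm and 8.59 degrees, less where a joint would pass 70% of its speed; a pose out of reach is approached as far as the arm can. A call with a gripper value outside its range is refused whole. The fingers move at their own pace and stop on an object; "squeeze" is the grip in N (left out, the last holds). Time passes only in rows, so rows that repeat a pose let the fingers close. It gives the time, the measured TCP pose, the force and the opening at its end, in the units of the state.
- manip.state(): the state, without advancing time (a new reading comes with each control period).
- manip.snapshot(name): name is "scene" or "top" or "wrist"; returns the picture (420x560x3 uint8, blue, green, red); there is no depth.
- manip.camera_model(name): a dict with "K" (3x3 intrinsics, pixels), "rvec" (rotation vector, rad) and "tvec" (3), from world to camera coordinates, as OpenCV has them; the wrist camera has in their place "T_tool_cam" (4x4, takes a point from camera to tool coordinates, whose origin is the TCP and whose axes are the flange's). Camera axes: x right, y down, z forward; pixel columns grow to the right and rows downward; lengths in m; the calibration is good to about 2 mm. A picture is of the moment at which its call begins: read the wrist's pose just before it. camera_model takes no time and is no camera call.
- manip.sign_off(): hands the job in, once; it reports no verdict.
Trained networks look in the newest picture that a camera, given by its name, has taken for a name from the list of things; names that differ only in an ending like _2 or _b are one class to them, and where a whole thing is asked for, a point or a joint stands for the part that bears it (a point fixed in the world has none). Each returns a list of dicts, best first, with "score" (0 to 1); they miss things now and then, are a little off and sometimes report something else, mostly with a low value. They report only what shows in the picture. A call takes as long as a camera call.
- manip.cut_out(camera, label): "region" (420x560 bool, what is visible of it) and "rect" ([centre column, centre row, width, height] in pixels, round what is visible of it).
- manip.landmark_of(camera, label): "xy" ([column, row] in pixels: a listed point, or the origin of a listed thing).
The state is a dict: "time_s": time; "joints": joint angles; "qd": joint speeds; "joint_torque": joint torques, N m; "eef_pos": TCP position; "tcp_rot": TCP orientation; "force": force on the tool from outside, world axes, zero at the start; "torque": the same for the moment, N m; "gripper_width": finger opening in m.
Only numpy, scipy, OpenCV 4.12 (cv2) and the standard library are available. Lean on these libraries where they do the work, as an engineer would, in place of code of your own. Each camera call takes 0.05 s, during which the arm holds its last target.

## Working session

There is one attempt and no reset: what is moved stays moved. The work goes in short steps, Python scripts to look and compute and a tool call to move; the robot and the scene stay as the last step left them, time stands still between calls to the robot, and variables do not carry over. Pictures are saved under pics/ and viewed, and the job is handed in when it is done.

Besides the shell and the picture viewer there is one more tool, called after "Call:" as name(argument=value, ...) on one line, values as JSON. send_rows: Moves the arm, as the interface text tells. Its arguments: {"type":"object","properties":{"deltas":{"type":"array"},"squeeze":{"type":"number"}},"required":["deltas"]}

```bash
ls; mkdir -p pics
python3 - <<'E'
from workcell import manip
import cv2,numpy as np
s=manip.state();print(s)
for c in ["scene","top","wrist"]:
    im=manip.snapshot(c);cv2.imwrite(f"pics/{c}0.png",im);print(c,manip.camera_model(c))
print(manip.tcp_to_tips)
E
```

```text
pics
{'time_s': 0.0, 'joints': array([ 1.20086689,  0.47779795,  0.02235235,  1.55643119, -0.01149173,
        1.10926271, -0.08312105]), 'qd': array([4.97186050e-04, 1.90732590e-03, 5.50818231e-04, 6.12650659e-05,
       1.52556852e-03, 3.28211906e-04, 5.66985284e-04]), 'joint_torque': array([ 1.14754846e-03, -5.82842767e+01,  1.53508667e+00, -2.72602594e+01,
       -5.43023308e-02,  1.72396190e-02,  1.83675998e-04]), 'eef_pos': array([ 0.17455589, -0.65145978,  0.23569193]), 'tcp_rot': array([-3.11299489e+00, -4.09870444e-01,  5.86281684e-04]), 'force': array([0.22039066, 0.18399446, 0.13152472]), 'torque': array([-0.01144325,  0.10634549,  0.01172217]), 'gripper_width': 0.0878923710863998}
scene {'K': array([[430.83722757,   0.        , 268.23276133],
       [  0.        , 430.83722757, 212.28024725],
       [  0.        ,   0.        ,   1.        ]]), 'rvec': array([ 2.18993037,  1.24743371, -0.41929392]), 'tvec': array([-0.27271782, -0.3446273 ,  1.47403138])}
top {'K': array([[460.79385865,   0.        , 278.0243135 ],
       [  0.        , 460.79385865, 211.15475932],
       [  0.        ,   0.        ,   1.        ]]), 'rvec': array([ 2.15878475, -2.12025228,  0.15478502]), 'tvec': array([-0.00667836,  0.60104198,  0.93466469])}
wrist {'K': array([[308.53762136,   0.        , 276.75922268],
       [  0.        , 308.53762136, 211.09475178],
       [  0.        ,   0.        ,   1.        ]]), 'T_tool_cam': array([[-5.64767362e-04, -9.62824080e-01, -2.70128622e-01,
         7.26105942e-02],
       [ 9.99999839e-01, -5.58629136e-04, -9.96032431e-05,
        -8.42333706e-05],
       [-5.50013178e-05, -2.70128634e-01,  9.62824240e-01,
        -1.48354023e-01],
       [ 0.00000000e+00,  0.00000000e+00,  0.00000000e+00,
         1.00000000e+00]])}
0.014
```

View pics/scene0.png

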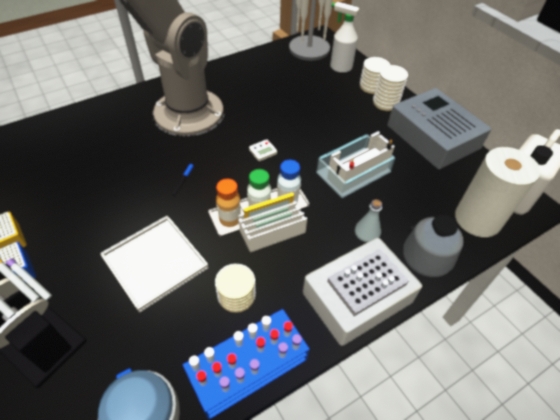

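View pics/top0.png

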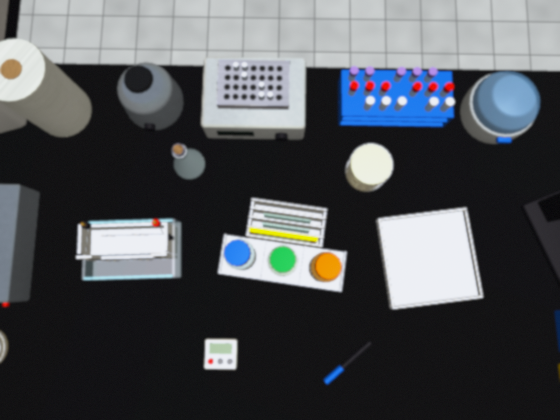

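View pics/wrist0.png

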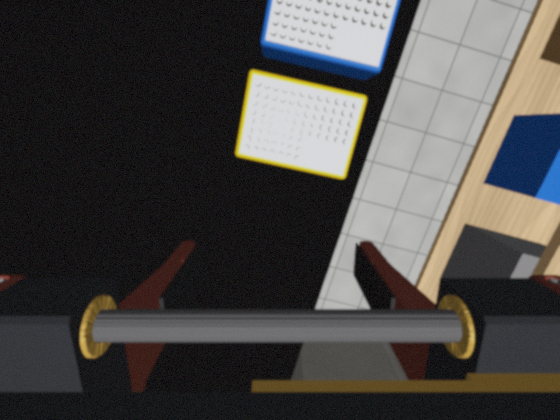

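The top view, with +x up and +y to the left, shows blue (238,252), green (282,261) and orange (327,266) caps. The cassette's yellow edge is at (283,236), the tray at (430,257) and the tank at (130,250). The scene camera agrees. Next I'll localise them with the networks.

```bash
cat > h.py <<'E'
from workcell import manip
import cv2,numpy as np
from scipy.spatial.transform import Rotation as R
def cam(c):
    m=manip.camera_model(c);return m["K"],R.from_rotvec(m["rvec"]).as_matrix(),np.array(m["tvec"])
def atz(c,xy,z):
    K,r,t=cam(c);d=r.T@np.linalg.solve(K,[xy[0],xy[1],1.]);o=-r.T@t
    return o+d*(z-o[2])/d[2]
def proj(c,P):
    K,r,t=cam(c);return cv2.projectPoints(np.atleast_2d(np.array(P,float)),cv2.Rodrigues(r)[0],t,K,None)[0][:,0]
def tri(a,b):
    Ps=[];
    for c in("scene","top"):
        K,r,t=cam(c);Ps.append(K@np.c_[r,t])
    X=cv2.triangulatePoints(Ps[0],Ps[1],np.array(a,float).reshape(2,1),np.array(b,float).reshape(2,1))[:,0]
    return X[:3]/X[3]
E
python3 - <<'E'
from h import *
np.set_printoptions(precision=4,suppress=True)
Z=dict(bottle_blue_centre=.0705,bottle_orange_centre=.0705,bottle_green_centre=.0705,cassette_centre=.0485,rack=0,caddy=0,tray_in=.005,tank_trough=.006,flask=0,dishes=0)
for n,z in Z.items():
    d={}
    for c in("top","scene"):
        r=manip.landmark_of(c,n)
        if r:d[c]=r[0]["xy"];print(n,c,[(np.round(q["xy"]),round(q["score"],2)) for q in r[:2]],atz(c,r[0]["xy"],z))
    if len(d)==2:print("   tri",tri(d["scene"],d["top"]))
print(manip.state()["time_s"])
E
```

```text
bottle_blue_centre top [(array([239., 252.]), 0.94)] [0.5118 0.0814 0.0705]
bottle_blue_centre scene [(array([288., 182.]), 0.91)] [0.4969 0.081  0.0705]
   tri [0.5092 0.077  0.0848]
bottle_orange_centre top [(array([327., 265.]), 0.95), (array([288., 225.]), 0.16)] [ 0.4888 -0.0971  0.0705]
bottle_orange_centre scene [(array([225., 197.]), 0.82)] [ 0.4619 -0.0924  0.0705]
   tri [ 0.486  -0.0978  0.0982]
bottle_green_centre top [(array([366., 173.]), 0.72), (array([281., 260.]), 0.69)] [ 0.6812 -0.1786  0.0705]
bottle_green_centre scene [(array([257., 194.]), 0.81), (array([226., 200.]), 0.32)] [ 0.4947 -0.0154  0.0705]
   tri [ 0.641  -0.1234  0.2813]
cassette_centre scene [(array([268., 213.]), 0.72)] [ 0.5489 -0.0119  0.0485]
rack top [(array([286., 224.]), 0.67), (array([140., 268.]), 0.2)] [ 0.5795 -0.0137  0.    ]
rack scene [(array([272., 231.]), 0.92)] [ 0.5758 -0.015   0.    ]
   tri [ 0.5784 -0.0149  0.0032]
caddy top [(array([281., 259.]), 0.82), (array([426., 258.]), 0.44)] [ 0.5025 -0.0042  0.    ]
caddy scene [(array([259., 211.]), 0.58)] [ 0.4976 -0.0102  0.    ]
   tri [ 0.5007 -0.0073  0.0019]
tray_in top [(array([425., 257.]), 0.9)] [ 0.5112 -0.3168  0.005 ]
tray_in scene [(array([153., 262.]), 0.87)] [ 0.5096 -0.3285  0.005 ]
   tri [ 0.5094 -0.3233 -0.0009]
tank_trough top [(array([135., 269.]), 0.59)] [0.4734 0.3137 0.006 ]
tank_trough scene [(array([346., 162.]), 0.56)] [0.4683 0.3144 0.006 ]
   tri [0.4728 0.3111 0.0118]
flask top [(array([187., 163.]), 0.91)] [0.7147 0.2128 0.    ]
flask scene [(array([364., 229.]), 0.96)] [0.697  0.2062 0.    ]
   tri [0.7071 0.2036 0.0163]
dishes top [(array([239., 251.]), 0.65), (array([360., 169.]), 0.6)] [0.5172 0.0889 0.    ]
dishes scene [(array([236., 296.]), 0.9)] [ 0.6983 -0.1915  0.    ]
   tri [ 0.5159  0.0259 -0.4737]
1.15
```

Run:
```python
import cv2
im=cv2.imread("pics/top0.png");cv2.imwrite("pics/topc.png",cv2.resize(im[170:320,60:500],None,fx=1.8,fy=1.8,interpolation=cv2.INTER_CUBIC))
im=cv2.imread("pics/scene0.png");cv2.imwrite("pics/scenec.png",cv2.resize(im[120:320,90:410],None,fx=2.5,fy=2.5,interpolation=cv2.INTER_CUBIC))
```

```text
(no output)
```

View pics/topc.png

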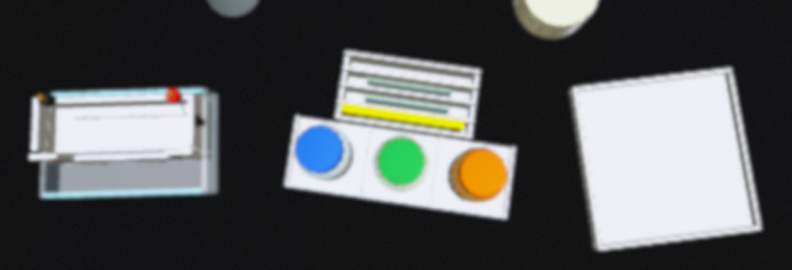

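View pics/scenec.png

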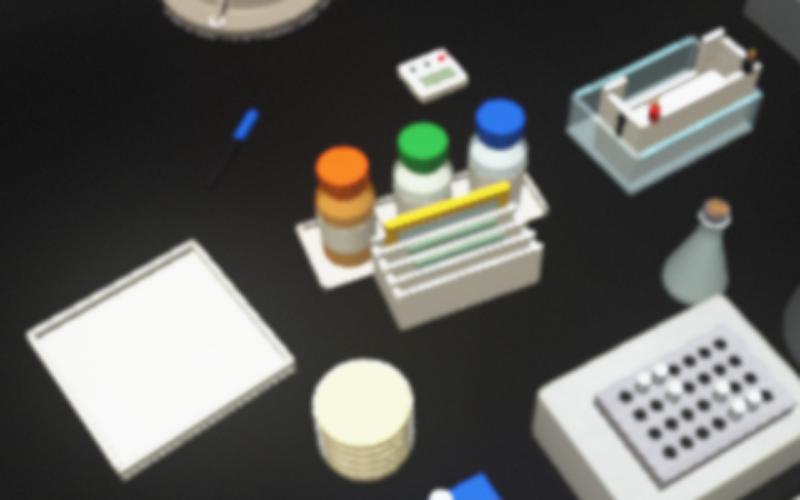

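```bash
cat > cap.py <<'E'
from h import *
from scipy.optimize import least_squares
RNG={"blue":((100,120,80),(125,255,255)),"green":((50,100,60),(80,255,255)),"orange":((5,150,90),(18,255,255)),"yellow":((25,150,90),(35,255,255))}
def mask(im,col,near=None):
    m=cv2.inRange(cv2.cvtColor(im,cv2.COLOR_BGR2HSV),*[np.array(v) for v in RNG[col]])
    n,l,st,ce=cv2.connectedComponentsWithStats(m)
    if near is None:return m
    k=1+np.argmin([np.hypot(*(ce[i]-near))+(1e3 if st[i,4]<40 else 0) for i in range(1,n)])
    return (l==k).astype(np.uint8)
def cyl(x,y,z0,z1,r=.025):
    a=np.linspace(0,2*np.pi,40);return np.r_[np.c_[x+r*np.cos(a),y+r*np.sin(a),0*a+z0],np.c_[x+r*np.cos(a),y+r*np.sin(a),0*a+z1]]
def hullc(c,P):
    h=cv2.convexHull((proj(c,P)).astype(np.float32));M=cv2.moments(h);return np.array([M["m10"],M["m01"]])/M["m00"],cv2.contourArea(h)
def capfit(c,im,col,near,zb):
    m=mask(im,col,near);M=cv2.moments(m,True);ce=np.array([M["m10"],M["m01"]])/M["m00"]
    g=atz(c,ce,zb+.13)[:2]
    s=least_squares(lambda p:hullc(c,cyl(p[0],p[1],zb+.108,zb+.135))[0]-ce,g)
    return s.x,M["m00"],hullc(c,cyl(*s.x,zb+.108,zb+.135))[1]
E
python3 - <<'E'
from cap import *
np.set_printoptions(precision=4,suppress=True)
near={"top":dict(blue=(238,252),green=(282,261),orange=(327,266)),"scene":dict(blue=(290,167),green=(259,177),orange=(227,187))}
for c in near:
    im=cv2.imread(f"pics/{c}0.png");K,r,t=cam(c);print(c,"cam at",-r.T@t)
    for k,v in near[c].items(): print(k,capfit(c,im,k,v,.003))
    m=mask(im,"yellow",(283,236) if c=="top" else (268,202));ys,xs=np.nonzero(m)
    print("yellow",m.sum(),cv2.minAreaRect(np.c_[xs,ys].astype(np.float32)))
    bx=cv2.boxPoints(cv2.minAreaRect(np.c_[xs,ys].astype(np.float32)))
    for b in bx:print(atz(c,b,.091)[:2])
E
```

```text
top cam at [ 0.4534 -0.0039  1.0145]
blue (array([0.5068, 0.0811]), 519.0, 569.108357423218)
green (array([ 0.4958, -0.0061]), 507.0, 551.6534286295064)
orange (array([ 0.4815, -0.0827]), 254.0, 572.5502812999766)
yellow 305 ((283.3799743652344, 234.83999633789062), (67.74083709716797, 4.666904926300049), 8.130102157592773)
[0.5499 0.0604]
[0.5593 0.0593]
[ 0.5424 -0.076 ]
[ 0.533  -0.0747]
scene cam at [ 1.1516 -0.3854  0.9441]
blue (array([0.5   , 0.0825]), 340.0, 336.72131563187577)
green (array([ 0.4882, -0.0051]), 357.0, 350.84355591982603)
orange (array([ 0.4946, -0.1008]), 625.0, 376.24464760220144)
yellow 176 ((268.4499816894531, 201.8500213623047), (3.7947335243225098, 51.54512405395508), 71.56505584716797)
[ 0.5332 -0.0764]
[0.5498 0.0611]
[0.5619 0.057 ]
[ 0.545  -0.0794]
```

```bash
cat >> h.py <<'E'
def rot(az): # tool y azimuth deg, tool z down
    a=np.radians(az);y=np.array([np.cos(a),np.sin(a),0]);z=np.array([0,0,-1.]);return np.c_[np.cross(y,z),y,z]
def go(p,az,s=None,tilt=None):
    s=s or manip.state();Rc=R.from_rotvec(s["tcp_rot"]).as_matrix()
    d=Rc.T@(np.array(p)-s["eef_pos"])*100
    w=np.degrees(R.from_matrix(Rc.T@rot(az)).as_rotvec());return np.round(d,2),np.round(w,2),"rows>=%.1f"%max(np.linalg.norm(d)/5,np.linalg.norm(w)/8.59)
E
python3 - <<'E'
from h import *
print(go((0.485,-0.093,.236),-7.1))
E
```

```text
(array([ 44.44, -45.96,   0.07]), array([  0. ,  -0. , -67.9]), 'rows>=12.8')
```

Call:
send_rows(deltas=[7, 44.4, -46, 0, 0, 0, -67.9, 7, 44.4, -46, 0, 0, 0, -67.9, 7, 44.4, -46, 0, 0, 0, -67.9, 7, 44.4, -46, 0, 0, 0, -67.9, 7, 44.4, -46, 0, 0, 0, -67.9, 7, 44.4, -46, 0, 0, 0, -67.9, 7, 44.4, -46, 0, 0, 0, -67.9, 7, 44.4, -46, 0, 0, 0, -67.9])

```text
time_s: 1.95
eef_pos: [0.3692, -0.3004, 0.2371]
tcp_rot: [2.348, 2.086, -0.0]
force: [0.7, -0.6, -0.4]
gripper_width: 0.0699
```

Run:
```python
from h import *
s=manip.state();print(s["eef_pos"],s["joints"],go((0.485,-0.093,.236),-7.1))
```

```text
[ 0.36924347 -0.30041306  0.23707016] [ 0.89594171  0.17231631 -0.38211319  1.99497259  0.07726096  0.98688154
  0.35814193] (array([21.96,  9.05,  0.1 ]), array([0.04, 0.05, 0.33]), 'rows>=4.8')
```

Call:
send_rows(deltas=[7, 22, 9, 0, 0, 0, 0, 7, 22, 9, 0, 0, 0, 0, 7, 22, 9, 0, 0, 0, 0, 7, 22, 9, 0, 0, 0, 0, 7, 22, 9, 0, 0, 0, 0, 7, 22, 9, 0, 0, 0, 0, 7, 22, 9, 0, 0, 0, 0])

```text
time_s: 2.65
eef_pos: [0.4852, -0.0945, 0.2366]
tcp_rot: [2.353, 2.082, -0.0]
force: [-0.5, -0.9, -0.4]
gripper_width: 0.0699
```

Run:
```python
from h import *
s=manip.state();print(s["eef_pos"],s["joints"],go((0.485,-0.093,.236),-7.1))
for c in ("wrist","top"):cv2.imwrite(f"pics/{c}1.png",manip.snapshot(c))
print(s["time_s"])
```

```text
[ 0.48520616 -0.09447195  0.23664458] [ 0.54410274  0.2246239  -0.54570509  1.94805219  0.13749051  1.00508104
 -0.18639596] (array([ 0.14, -0.04,  0.06]), array([-0.01,  0.01,  0.11]), 'rows>=0.0')
2.65
```

View pics/wrist1.png

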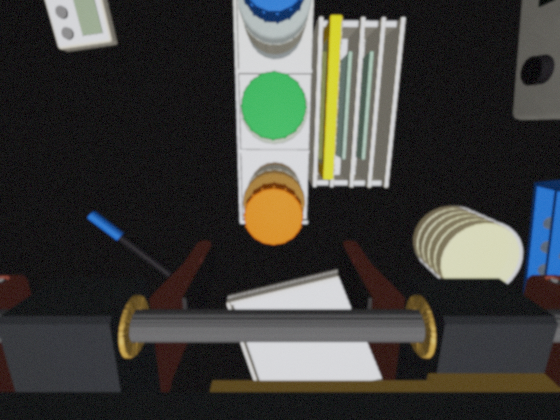

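Wrist view: orange cap at (273,215), green at (274,106), blue cap cut off at the top (275,5), and the cassette edge running from (335,17) to (328,178). Everything lines up with the tool.

```bash
cat >> h.py <<'E'
def watz(s,xy,z):
    m=manip.camera_model("wrist");T=np.eye(4);T[:3,:3]=R.from_rotvec(s["tcp_rot"]).as_matrix();T[:3,3]=s["eef_pos"]
    T=T@m["T_tool_cam"];d=T[:3,:3]@np.linalg.solve(m["K"],[xy[0],xy[1],1.]);o=T[:3,3];return o+d*(z-o[2])/d[2]
E
cat > wcap.py <<'E'
from cap import *
np.set_printoptions(precision=4,suppress=True)
def ell(im,col,near):
    m=mask(im,col,near);c=max(cv2.findContours(m,0,1)[0],key=cv2.contourArea);return cv2.minEnclosingCircle(c)
E
python3 - <<'E'
from wcap import *
s=manip.state();im=cv2.imread("pics/wrist1.png")
RNG["orange"]=((8,200,150),(18,255,255))
for k,n in dict(orange=(273,215),green=(274,106)).items():
    e=ell(im,k,n);print(k,e,watz(s,e[0],.138))
# trapezoid of yellow
m=mask(im,"yellow",(332,100));c=max(cv2.findContours(m,0,1)[0],key=cv2.contourArea);r=cv2.minAreaRect(c);print(r)
for b in cv2.boxPoints(r):print(b,watz(s,b,.091)[:2])
for y in(40,160):
  x=np.nonzero(m[y])[0];print(y,x.min(),x.max(),watz(s,(x.min(),y),.091),watz(s,(x.max(),y),.091))
# top image corners for tray
im=cv2.imread("pics/top1.png");cv2.imwrite("pics/top1c.png",cv2.resize(im[190:320,60:500],None,fx=1.8,fy=1.8,interpolation=cv2.INTER_CUBIC))
g=cv2.cvtColor(im,cv2.COLOR_BGR2GRAY);mm=(g>150).astype(np.uint8);n,l,st,ce=cv2.connectedComponentsWithStats(mm)
k=l[260,450];q=cv2.minAreaRect(np.argwhere(l==k)[:,::-1].astype(np.float32));print("tray",q,st[k])
print(atz("top",q[0],.02),[atz("top",b,.02)[:2] for b in cv2.boxPoints(q)])
E
```

```text
orange ((273.2224426269531, 215.48748779296875), 29.556833267211914) [ 0.4803 -0.0955  0.138 ]
green ((273.0, 105.15079498291016), 33.3823127746582) [ 0.4914 -0.009   0.138 ]
((330.2313232421875, 95.88365173339844), (13.129511833190918, 164.82791137695312), 3.7640342712402344)
[318.2704 177.6889] [ 0.5257 -0.0772]
[329.091   13.2165] [0.5472 0.0602]
[342.1922  14.0784] [0.5581 0.0581]
[331.3716 178.5508] [ 0.5381 -0.0796]
40 328 339 [0.5447 0.0401 0.091 ] [0.554 0.039 0.091]
160 322 332 [ 0.5307 -0.0608  0.091 ] [ 0.5401 -0.062   0.091 ]
tray ((446.7079772949219, 259.1440124511719), (101.60694122314453, 57.6905632019043), 79.69515228271484) [ 410  208   73  105 5173]
[ 0.5072 -0.3593  0.02  ] [array([ 0.603 , -0.2815]), array([ 0.628 , -0.4057]), array([ 0.4143, -0.4349]), array([ 0.3907, -0.3145])]
```

View pics/top1.png

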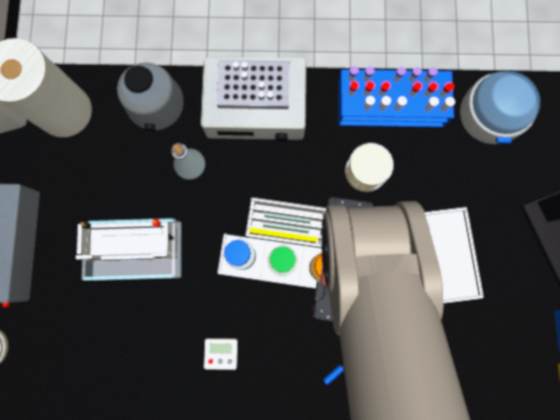

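Run:
```python
from wcap import *
im=cv2.imread("pics/top0.png")
g=cv2.cvtColor(im,cv2.COLOR_BGR2GRAY);mm=(g>110).astype(np.uint8);n,l,st,ce=cv2.connectedComponentsWithStats(mm)
k=l[260,450];q=cv2.minAreaRect(np.argwhere(l==k)[:,::-1].astype(np.float32));print("tray",q,st[k])
print(atz("top",q[0],.015),[atz("top",b,.015)[:2] for b in cv2.boxPoints(q)])
print(go((0.481,-0.095,.119),-7.2))
```

```text
tray ((429.72802734375, 257.77850341796875), (93.28772735595703, 95.75471496582031), 82.69424438476562) [ 377  207  106  103 8609]
[ 0.5098 -0.3247  0.015 ] [array([ 0.5952, -0.2108]), array([ 0.6259, -0.4192]), array([ 0.4266, -0.4355]), array([ 0.3974, -0.2332])]
(array([ 0.1 , -0.35, 11.75]), array([-0.03,  0.04, -0.01]), 'rows>=2.4')
```

Call:
send_rows(deltas=[7, 0, -0.3, 4, 0, 0, 0, 7, 0, -0.3, 8, 0, 0, 0, 7, 0, -0.3, 10.5, 0, 0, 0, 7, 0, -0.3, 11.7, 0, 0, 0, 7, 0, -0.3, 11.7, 0, 0, 0, 4.4, 0, -0.3, 11.7, 0, 0, 0, 4.4, 0, -0.3, 11.7, 0, 0, 0, 4.4, 0, -0.3, 11.7, 0, 0, 0], squeeze=30)

```text
time_s: 3.55
eef_pos: [0.4828, -0.0948, 0.1208]
tcp_rot: [2.354, 2.078, 0.002]
force: [-1.9, 0.4, 2.0]
gripper_width: 0.0494
```

Call:
send_rows(deltas=[4.4, 0, 0, 0, 0, 0, 0, 4.4, 0, 0, -2, 0, 0, 0, 4.4, 0, 0, -5, 0, 0, 0, 4.4, 0, 0, -7, 0, 0, 0])

```text
time_s: 3.95
eef_pos: [0.4821, -0.0944, 0.191]
tcp_rot: [2.354, 2.08, 0.001]
force: [1.3, -1.0, -4.3]
gripper_width: 0.0498
```

Run:
```python
from h import *
s=manip.state();print(s["time_s"],s["eef_pos"],s["force"],s["gripper_width"])
cv2.imwrite(f"pics/scene2.png",manip.snapshot("scene")[120:340,90:450])
a=np.radians(7.5);X=np.array([np.cos(a),np.sin(a)]);Y=np.array([-np.sin(a),np.cos(a)]);c=np.array([.51,-.3225])
for k,(u,v) in dict(orange=(-.045,-.045),green=(.045,-.045),blue=(0,.045)).items():
    p=c+u*X+v*Y;print(k,p,go((*p,.19),-7.2),np.degrees(np.arctan2(p[1],p[0])))
```

```text
3.95 [ 0.48210139 -0.09441781  0.191042  ] [ 1.34464113 -0.95773337 -4.30766006] 0.04980808067754142
orange [ 0.47125866 -0.3729887 ] (array([-27.79,   2.19,   0.4 ]), array([0.29, 0.03, 0.11]), 'rows>=5.6') -38.36067790750795
green [ 0.5604887  -0.36124134] (array([-25.52,  10.9 ,   0.45]), array([0.29, 0.03, 0.11]), 'rows>=5.6') -32.80224066506011
blue [ 0.50412632 -0.27788498] (array([-17.94,   4.28,   0.41]), array([0.29, 0.03, 0.11]), 'rows>=3.7') -28.864473777124246
```

View pics/scene2.png

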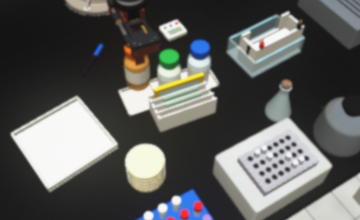

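Call:
send_rows(deltas=[4.4, -2, 0.2, 0, 0, 0, 0, 4.4, -6, 0.5, 0, 0, 0, 0, 4.4, -10.5, 0.9, 0, 0, 0, 0, 4.4, -15, 1.2, 0, 0, 0, 0, 4.4, -19.5, 1.6, 0, 0, 0, 0, 4.4, -23.5, 1.9, 0, 0, 0, 0, 4.4, -26.5, 2.1, 0, 0, 0, 0, 4.4, -27.8, 2.2, 0, 0, 0, 0])

```text
time_s: 4.8
eef_pos: [0.4677, -0.3767, 0.1883]
tcp_rot: [-2.359, -2.074, 0.003]
force: [-0.9, -0.3, -3.5]
gripper_width: 0.0497
```

Call:
send_rows(deltas=[4.4, 0, 0, 1.5, 0, 0, 0, 4.4, 0, 0, 4, 0, 0, 0, 4.4, 0, 0, 5.7, 0, 0, 0, 4.4, 0, 0, 6.4, 0, 0, 0, 4.4, 0, 0, 6.6, 0, 0, 0])

```text
time_s: 5.3
eef_pos: [0.4695, -0.3707, 0.1228]
tcp_rot: [-2.35, -2.081, 0.0]
force: [-5.9, 2.7, 9.9]
gripper_width: 0.0492
```

Run:
```python
from h import *
s=manip.state();print(s["time_s"],s["eef_pos"],s["force"],s["gripper_width"],go((.4713,-.373,.1235),-7.2))
```

```text
5.3 [ 0.46948464 -0.37068068  0.12283621] [-5.85041832  2.70708881  9.9442279 ] 0.04919440775682769 (array([-0.21,  0.21, -0.07]), array([-0.12, -0.1 ,  0.24]), 'rows>=0.1')
```

Touching the tray floor, with a reaction force of about 10 N. I'll release, rise and head for green.

Call:
send_rows(deltas=[7, 0, 0, 0, 0, 0, 0, 7, 0, 0, 0, 0, 0, 0, 7, 0, 0, -2, 0, 0, 0, 7, 0, 0, -6, 0, 0, 0, 7, 0, 0, -10, 0, 0, 0])

```text
time_s: 5.8
eef_pos: [0.4698, -0.3727, 0.2251]
tcp_rot: [2.354, 2.08, 0.001]
force: [-0.4, -0.5, -0.1]
gripper_width: 0.0701
```

Run:
```python
from wcap import *
s=manip.state();print(s["time_s"],s["eef_pos"],s["gripper_width"])
im=manip.snapshot("wrist");cv2.imwrite("pics/wrist3.png",im)
print(go((.4925,-.0085,.21),-7.2))
cv2.imwrite("pics/scene3.png",manip.snapshot("scene")[120:340,90:450])
```

```text
5.8 [ 0.4698 -0.3727  0.2251] 0.07013753982336769
(array([36.58, -2.62,  2.06]), array([0.59, 0.3 , 0.12]), 'rows>=7.3')
```

View pics/scene3.png

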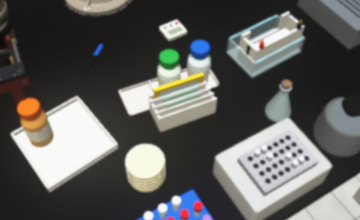

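View pics/wrist3.png

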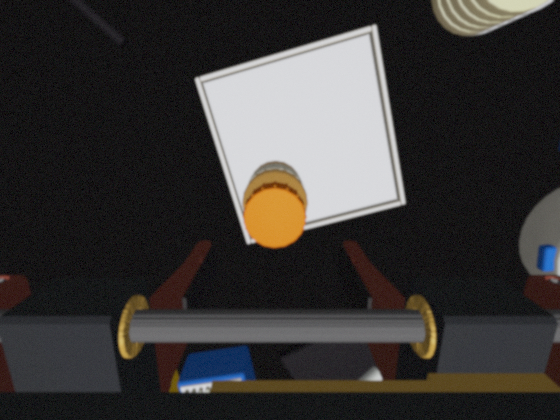

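Orange stands upright in the tray's lower corner, with its cap at (275,216) in the wrist view. Next is green.

Call:
send_rows(deltas=[7, 4, -0.3, 0, 0, 0, 0, 7, 9, -0.6, 0, 0, 0, 0, 7, 14, -1, 0, 0, 0, 0, 7, 19, -1.4, 0, 0, 0, 0, 7, 24, -1.7, 0, 0, 0, 0, 7, 29, -2.1, 0, 0, 0, 0, 7, 33.5, -2.4, 0, 0, 0, 0, 7, 36.6, -2.6, 1, 0, 0, 0])

```text
time_s: 6.7
eef_pos: [0.49, -0.0027, 0.2151]
tcp_rot: [2.349, 2.082, 0.006]
force: [0.0, -0.5, -0.7]
gripper_width: 0.0701
```

Run:
```python
from wcap import *
s=manip.state();print(s["time_s"],s["eef_pos"],s["gripper_width"])
im=manip.snapshot("wrist");cv2.imwrite("pics/wrist4.png",im)
for k,n in dict(green=(273,215),blue=(274,106)).items():
    e=ell(im,k,n);print(k,e,watz(s,e[0],.138))
print(go((.4925,-.0085,.1195),-7.2))
```

```text
6.7 [ 0.49   -0.0027  0.2151] 0.07009161321928749
green ((281.3644714355469, 224.38893127441406), 32.10785675048828) [ 0.4926 -0.0033  0.138 ]
blue ((282.65576171875, 108.02104187011719), 36.56610107421875) [0.5034 0.0809 0.138 ]
(array([-1.02,  0.45,  9.39]), array([ 0.11, -0.2 ,  0.59]), 'rows>=1.9')
```

View pics/wrist4.png

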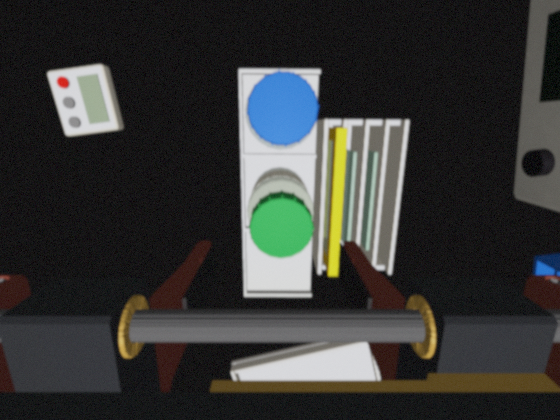

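Call:
send_rows(deltas=[7, 0, 0, 3, 0, 0, 0, 7, 0, 0, 7, 0, 0, 0, 7, 0, 0, 9.2, 0, 0, 0, 7, 0, 0, 9.5, 0, 0, 0, 4.4, 0, 0, 9.5, 0, 0, 0, 4.4, 0, 0, 9.5, 0, 0, 0, 4.4, 0, 0, 9.5, 0, 0, 0, 4.4, 0, 0, 9.5, 0, 0, 0])

```text
time_s: 7.55
eef_pos: [0.4908, -0.0067, 0.1203]
tcp_rot: [2.353, 2.077, 0.005]
force: [1.1, -0.7, 4.8]
gripper_width: 0.0499
```

Call:
send_rows(deltas=[4.4, 0, 0, -2, 0, 0, 0, 4.4, 0, 0, -5, 0, 0, 0, 4.4, 0, 0, -7, 0, 0, 0, 4.4, 0, 0, -7, 0, 0, 0])

```text
time_s: 7.95
eef_pos: [0.4902, -0.0067, 0.1909]
tcp_rot: [2.353, 2.077, 0.005]
force: [1.1, -0.2, -4.4]
gripper_width: 0.0496
```

Run:
```python
from h import *
s=manip.state();print(s["time_s"],s["eef_pos"],s["force"],s["gripper_width"],go((.5605,-.3612,.19),-7.2))
```

```text
7.95 [ 0.49021665 -0.00668732  0.19092499] [ 1.07356475 -0.18026167 -4.44639689] 0.049588722972570956 (array([-34.31,  11.37,   0.14]), array([ 0.25, -0.  ,  0.08]), 'rows>=7.2')
```

Call:
send_rows(deltas=[4.4, -2, 0, 0, 0, 0, 0, 4.4, -6, 0, 0, 0, 0, 0, 4.4, -10.5, 0.5, 0, 0, 0, 0, 4.4, -15, 2, 0, 0, 0, 0, 4.4, -19.5, 4.5, 0, 0, 0, 0, 4.4, -23.5, 7, 0, 0, 0, 0, 4.4, -27.5, 9, 0, 0, 0, 0, 4.4, -31, 10.5, 0, 0, 0, 0])

```text
time_s: 8.75
eef_pos: [0.5542, -0.3296, 0.1863]
tcp_rot: [-2.354, -2.077, 0.002]
force: [0.5, -0.3, -4.1]
gripper_width: 0.0496
```

Call:
send_rows(deltas=[4.4, -2.3, 0.8, 0, 0, 0, 0, 4.4, -3.3, 0.9, 1, 0, 0, 0, 4.4, -3.3, 0.9, 3.5, 0, 0, 0, 4.4, -3.3, 0.9, 5.5, 0, 0, 0, 4.4, -3.3, 0.9, 6.4, 0, 0, 0, 4.4, -3.3, 0.9, 6.6, 0, 0, 0, 4.4, -3.3, 0.9, 6.6, 0, 0, 0])

```text
time_s: 9.45
eef_pos: [0.5595, -0.3602, 0.1221]
tcp_rot: [-2.353, -2.08, 0.0]
force: [-0.1, -0.2, -4.9]
gripper_width: 0.0495
```

Run:
```python
from h import *
s=manip.state();print(s["time_s"],s["eef_pos"],s["force"],s["gripper_width"],go((.5605,-.3612,.1235),-7.2))
```

```text
9.45 [ 0.55946222 -0.36015974  0.12214939] [-0.09654161 -0.21347547 -4.90996261] 0.04949795536640216 (array([-0.09,  0.12, -0.14]), array([-0.05, -0.03,  0.16]), 'rows>=0.0')
```

Call:
send_rows(deltas=[4.4, 0, 0, 0.2, 0, 0, 0, 4.4, 0, 0, 0.2, 0, 0, 0])

```text
time_s: 9.65
eef_pos: [0.5598, -0.3609, 0.1215]
tcp_rot: [2.354, 2.08, 0.0]
force: [-3.0, 1.5, 2.2]
gripper_width: 0.0494
```

Call:
send_rows(deltas=[7, 0, 0, 0, 0, 0, 0, 7, 0, 0, 0, 0, 0, 0, 7, 0, 0, -2, 0, 0, 0, 7, 0, 0, -6, 0, 0, 0, 7, 0, 0, -9.2, 0, 0, 0])

```text
time_s: 10.15
eef_pos: [0.5601, -0.3615, 0.2144]
tcp_rot: [2.354, 2.079, 0.001]
force: [0.4, -1.1, -0.1]
gripper_width: 0.07
```

Run:
```python
from wcap import *
s=manip.state();print(s["time_s"],s["eef_pos"],s["gripper_width"])
print(go((.503,.0795,.215),-7.2))
im=manip.snapshot("wrist");cv2.imwrite("pics/wrist5.png",im)
```

```text
10.15 [ 0.5601 -0.3615  0.2144] 0.07000929334059951
(array([ 43.05, -11.12,  -0.09]), array([0.07, 0.01, 0.09]), 'rows>=8.9')
```

View pics/wrist5.png

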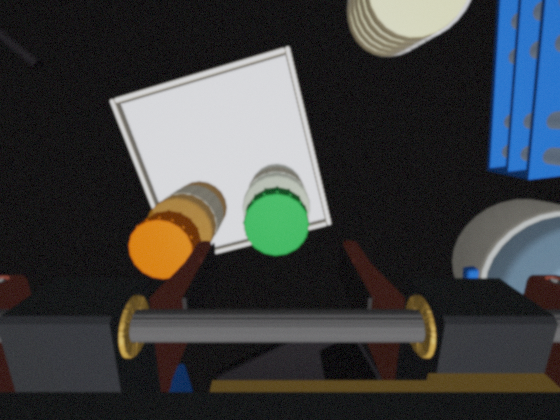

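Orange (162,247) and green (276,220) both stand in the tray. On to blue.

Call:
send_rows(deltas=[7, 4, -1, 0, 0, 0, 0, 7, 8.7, -2.2, 0, 0, 0, 0, 7, 13.4, -3.4, 0, 0, 0, 0, 7, 18.1, -4.6, 0, 0, 0, 0, 7, 22.8, -5.9, 0, 0, 0, 0, 7, 27.5, -7.1, 0, 0, 0, 0, 7, 32.2, -8.3, 0, 0, 0, 0, 7, 36.9, -9.5, 0, 0, 0, 0])

```text
time_s: 11.0
eef_pos: [0.511, 0.0184, 0.213]
tcp_rot: [2.354, 2.078, 0.002]
force: [0.3, 0.9, 0.1]
gripper_width: 0.0701
```

Call:
send_rows(deltas=[7, 4, -1, 0, 0, 0, 0, 7, 6.1, -1.6, 0, 0, 0, 0, 7, 6.1, -1.6, 0, 0, 0, 0, 7, 6.1, -1.6, 0, 0, 0, 0])

```text
time_s: 11.4
eef_pos: [0.503, 0.0789, 0.2127]
tcp_rot: [2.354, 2.08, 0.0]
force: [0.7, -0.8, -0.5]
gripper_width: 0.0699
```

Run:
```python
from wcap import *
s=manip.state();print(s["time_s"],s["eef_pos"],s["gripper_width"],s["qd"])
im=manip.snapshot("wrist");cv2.imwrite("pics/wrist6.png",im)
e=ell(im,"blue",(275,215));p=watz(s,e[0],.138);print(e,p);print(go((p[0],p[1],.1195),-7.2))
```

```text
11.4 [0.503  0.0789 0.2127] 0.06994979076455263 [0.0264 0.0043 0.0239 0.0001 0.0006 0.0009 0.001 ]
((278.25982666015625, 219.38201904296875), 32.66111373901367) [0.5035 0.0832 0.138 ]
(array([ 0.53, -0.03,  9.31]), array([0.02, 0.04, 0.02]), 'rows>=1.9')
```

View pics/wrist6.png

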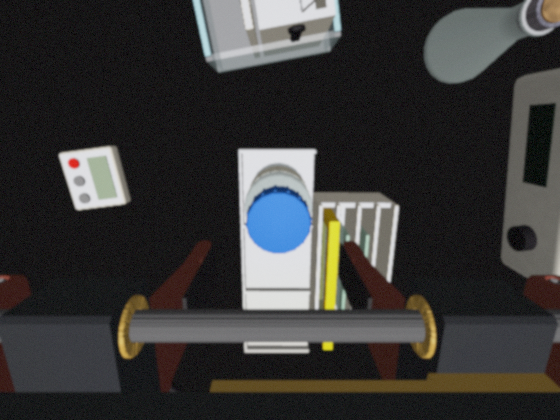

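Blue cap at (278,219), about 3 mm past the tool along its x.

Call:
send_rows(deltas=[7, 0.2, 0, 3, 0, 0, 0, 7, 0.3, 0, 7, 0, 0, 0, 7, 0.3, 0, 9, 0, 0, 0, 7, 0.3, 0, 9.3, 0, 0, 0, 4.4, 0.3, 0, 9.3, 0, 0, 0, 4.4, 0.3, 0, 9.3, 0, 0, 0, 4.4, 0.3, 0, 9.3, 0, 0, 0, 4.4, 0.3, 0, 9.3, 0, 0, 0])

```text
time_s: 12.25
eef_pos: [0.5043, 0.0821, 0.121]
tcp_rot: [2.354, 2.078, 0.003]
force: [1.1, -0.9, 4.4]
gripper_width: 0.0498
```

Call:
send_rows(deltas=[4.4, 0, 0, -2, 0, 0, 0, 4.4, 0, 0, -5, 0, 0, 0, 4.4, 0, 0, -7, 0, 0, 0, 4.4, 0, 0, -7, 0, 0, 0])

```text
time_s: 12.65
eef_pos: [0.5047, 0.0827, 0.1923]
tcp_rot: [2.353, 2.077, 0.007]
force: [0.8, 0.2, -2.6]
gripper_width: 0.0493
```

Run:
```python
from h import *
s=manip.state();print(s["time_s"],s["eef_pos"],s["force"],s["gripper_width"],go((.504,-.278,.19),-7.2))
```

```text
12.65 [0.50468637 0.08269013 0.1922914 ] [ 0.81217392  0.23411009 -2.58712467] 0.04930682720388768 (array([-35.8 ,   4.4 ,   0.21]), array([ 0.29, -0.06,  0.09]), 'rows>=7.2')
```

Call:
send_rows(deltas=[4.4, -2, 0, 0, 0, 0, 0, 4.4, -6, 0, 0, 0, 0, 0, 4.4, -10.5, 0, 0, 0, 0, 0, 4.4, -15, 0, 0, 0, 0, 0, 4.4, -19.5, 0.5, 0, 0, 0, 0, 4.4, -24, 1.8, 0, 0, 0, 0, 4.4, -28.5, 3, 0, 0, 0, 0, 4.4, -32, 3.8, 0, 0, 0, 0])

```text
time_s: 13.45
eef_pos: [0.5002, -0.2432, 0.1882]
tcp_rot: [-2.357, -2.076, 0.002]
force: [0.1, 0.1, -2.9]
gripper_width: 0.0496
```

Call:
send_rows(deltas=[4.4, -2.8, 0.5, 0, 0, 0, 0, 4.4, -3.8, 0.6, 1, 0, 0, 0, 4.4, -3.8, 0.6, 3.5, 0, 0, 0, 4.4, -3.8, 0.6, 5.5, 0, 0, 0, 4.4, -3.8, 0.6, 6.4, 0, 0, 0, 4.4, -3.8, 0.6, 6.6, 0, 0, 0, 4.4, -3.8, 0.6, 6.8, 0, 0, 0])

```text
time_s: 14.15
eef_pos: [0.5017, -0.2771, 0.1223]
tcp_rot: [-2.352, -2.079, 0.003]
force: [-10.0, 3.8, 24.9]
gripper_width: 0.0497
```

Run:
```python
from h import *
s=manip.state();print(s["time_s"],s["eef_pos"],s["force"],s["gripper_width"],go((.504,-.278,.1235),-7.2))
```

```text
14.15 [ 0.50173318 -0.27714827  0.12233089] [-10.02667995   3.84382617  24.89573539] 0.04967719342878757 (array([-0.06,  0.24, -0.12]), array([-0.17, -0.02,  0.16]), 'rows>=0.1')
```

Call:
send_rows(deltas=[7, 0, 0, -0.1, 0, 0, 0, 7, 0, 0, -0.1, 0, 0, 0, 7, 0, 0, -2, 0, 0, 0, 7, 0, 0, -6, 0, 0, 0, 7, 0, 0, -9, 0, 0, 0])

```text
time_s: 14.65
eef_pos: [0.5031, -0.2781, 0.2133]
tcp_rot: [2.353, 2.08, 0.001]
force: [0.6, -0.2, 0.0]
gripper_width: 0.0697
```

Run:
```python
from wcap import *
s=manip.state();print(s["time_s"],s["eef_pos"],s["gripper_width"])
print(go((.538,-.07,.2),-7.2))
im=manip.snapshot("wrist");cv2.imwrite("pics/wrist7.png",im)
```

```text
14.65 [ 0.5031 -0.2781  0.2133] 0.06973840788778594
(array([21.09,  0.9 ,  1.33]), array([ 0.07, -0.  ,  0.14]), 'rows>=4.2')
```

View pics/wrist7.png

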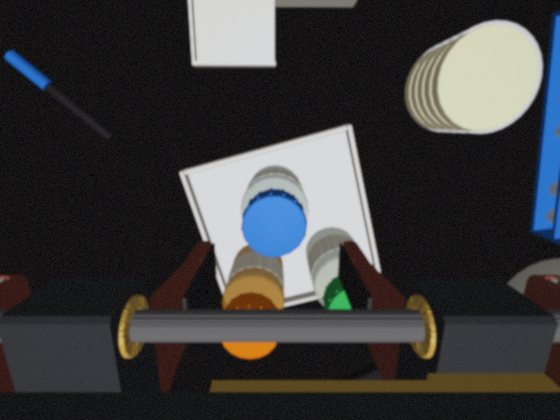

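All three bottles stand upright in the tray: blue (274,222), orange (250,325), green (337,295). I'll move over the rack.

Call:
send_rows(deltas=[4, 4, 0.2, 0, 0, 0, 0, 4, 8.7, 0.4, 0, 0, 0, 0, 4, 13.4, 0.6, 0, 0, 0, 0, 4, 18, 0.8, 0, 0, 0, 0, 4, 21.1, 0.9, 0, 0, 0, 0, 4, 21.1, 0.9, 0, 0, 0, 0, 4, 21.1, 0.9, 0, 0, 0, 0])

```text
time_s: 15.4
eef_pos: [0.5377, -0.0697, 0.2116]
tcp_rot: [2.352, 2.081, 0.0]
force: [-0.7, -0.4, 0.8]
gripper_width: 0.0401
```

Run:
```python
from wcap import *
s=manip.state();print(s["time_s"],s["eef_pos"],s["qd"])
im=manip.snapshot("wrist");cv2.imwrite("pics/wrist8.png",im)
m=mask(im,"yellow",(285,150));ys,xs=np.nonzero(m);print(ys.min(),ys.max())
P=[]
for y in np.linspace(ys.min()+6,ys.max()-6,6).astype(int):
  x=np.nonzero(m[y])[0];a=watz(s,(x.min(),y),.091);b=watz(s,(x.max()+1,y),.091);print(y,x.min(),x.max(),a[:2],b[:2])
  P.append((a+b)/2)
for y in(ys.min(),ys.max()): print(watz(s,(xs[ys==y].mean(),y),.091))
cv2.imwrite("pics/wrist8c.png",im[20:320,180:420])
```

```text
15.4 [ 0.5377 -0.0697  0.2116] [ 0.0325  0.0006  0.0346 -0.0013  0.0032  0.0029  0.0021]
47 216
53 273 282 [0.5492 0.0578] [0.557  0.0568]
84 273 282 [0.5463 0.0351] [0.5543 0.0341]
115 273 282 [0.5433 0.0113] [0.5515 0.0102]
147 273 282 [ 0.54   -0.0147] [ 0.5485 -0.0157]
178 273 281 [ 0.5366 -0.0412] [ 0.5445 -0.0422]
210 272 281 [ 0.5321 -0.07  ] [ 0.541  -0.0711]
[0.5528 0.0616 0.091 ]
[ 0.5359 -0.0762  0.091 ]
```

View pics/wrist8.png

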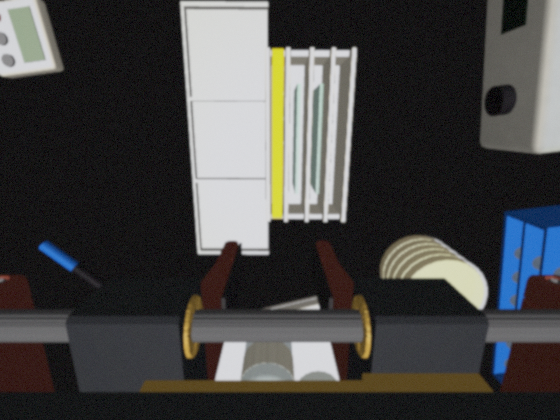

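The cassette's yellow edge runs straight along column 277, rows 47–216. Its centre is at (0.545,−0.007) and its yaw −7.3°, and the top view agrees.

Run:
```python
from h import *
print(go((.545,-.0075,.12),-7.3)); print(go((.545,-.0075,.081),-7.3))
```

```text
(array([ 6.41, -0.04,  9.14]), array([0.  , 0.04, 0.18]), 'rows>=2.2')
(array([ 6.41, -0.04, 13.04]), array([0.  , 0.04, 0.18]), 'rows>=2.9')
```

Call:
send_rows(deltas=[4, 3, 0, 3, 0, 0, 0.2, 4, 6.4, 0, 6, 0, 0, 0.2, 4, 6.4, 0, 9, 0, 0, 0.2, 4, 6.4, 0, 9, 0, 0, 0.2])

```text
time_s: 15.85
eef_pos: [0.5427, -0.0081, 0.1181]
tcp_rot: [-2.356, -2.072, 0.009]
force: [0.0, -0.5, -0.9]
gripper_width: 0.0402
```

Run:
```python
from h import *
s=manip.state();print(s["eef_pos"],go((.545,-.0075,.081),-7.3,s))
cv2.imwrite("pics/wrist9.png",manip.snapshot("wrist"))
```

```text
[ 0.54271867 -0.00810854  0.11812862] (array([0.09, 0.24, 3.71]), array([-0.4 ,  0.08, -0.04]), 'rows>=0.7')
```

View pics/wrist9.png

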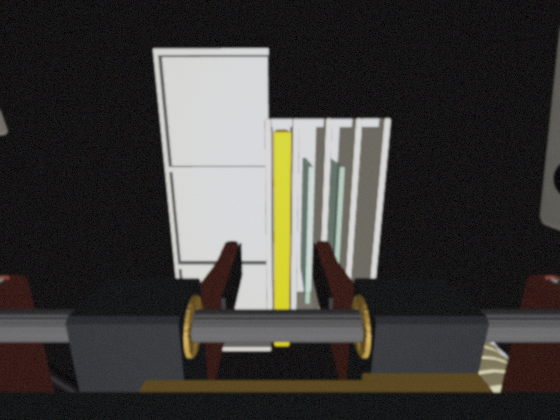

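The bar at columns 273–293 lies between the fingers, as wanted. Now I'll descend and close.

Call:
send_rows(deltas=[4, 0, 0.05, 2, 0, 0, 0, 4, 0, 0.05, 3.5, 0, 0, 0, 4, 0, 0.05, 4, 0, 0, 0, 4, 0, 0.05, 4, 0, 0, 0, 0.6, 0, 0.05, 4, 0, 0, 0, 0.6, 0, 0.05, 4, 0, 0, 0, 0.6, 0, 0.05, 4, 0, 0, 0, 0.6, 0, 0.05, 4, 0, 0, 0], squeeze=30)

```text
time_s: 16.7
eef_pos: [0.5462, -0.0067, 0.0821]
tcp_rot: [2.358, 2.075, 0.001]
force: [-0.6, 0.3, 0.1]
gripper_width: 0.0112
```

Call:
send_rows(deltas=[0.6, 0, 0, 0, 0, 0, 0, 0.6, 0, 0, 0, 0, 0, 0])

```text
time_s: 16.9
eef_pos: [0.5461, -0.0068, 0.082]
tcp_rot: [2.358, 2.075, 0.0]
force: [-1.4, -0.2, 3.6]
gripper_width: 0.0095
```

Run:
```python
from h import *
s=manip.state();print(s["time_s"],s["eef_pos"],s["force"],s["torque"],s["gripper_width"],go((.545,-.0075,.081),-7.3,s))
```

```text
16.9 [ 0.54614779 -0.00675768  0.08197511] [-1.36298887 -0.18737695  3.59442027] [-0.0880147   0.11744433 -0.03695449] 0.009470501378633648 (array([-0.09, -0.1 ,  0.1 ]), array([ 0.03,  0.  , -0.  ]), 'rows>=0.0')
```

Call:
send_rows(deltas=[0.6, 0, 0, -1, 0, 0, 0, 0.6, 0, 0, -2.5, 0, 0, 0, 0.6, 0, 0, -4.5, 0, 0, 0, 0.6, 0, 0, -6.5, 0, 0, 0, 0.6, 0, 0, -9, 0, 0, 0, 0.6, 0, 0, -10.5, 0, 0, 0, 0.6, 0, 0, -10.5, 0, 0, 0])

```text
time_s: 17.6
eef_pos: [0.5474, -0.0066, 0.1894]
tcp_rot: [2.356, 2.073, 0.006]
force: [0.9, 0.2, -1.1]
gripper_width: 0.0097
```

Run:
```python
from wcap import *
s=manip.state();print(s["time_s"],s["eef_pos"],s["force"],s["gripper_width"])
im=manip.snapshot("wrist");cv2.imwrite("pics/wrist10.png",im)
cv2.imwrite("pics/scene10.png",manip.snapshot("scene"))
print(go((.4715,.24,.187),1.2,s),go((.4715,.313,.187),1.2,s))
```

```text
17.6 [ 0.5474 -0.0066  0.1894] [ 0.9301  0.1747 -1.1498] 0.009749452059602128
(array([ 23.49, -10.67,   0.2 ]), array([ 0.28, -0.  , -8.51]), 'rows>=5.2') (array([ 30.73, -11.6 ,   0.2 ]), array([ 0.28, -0.  , -8.51]), 'rows>=6.6')
```

View pics/wrist10.png

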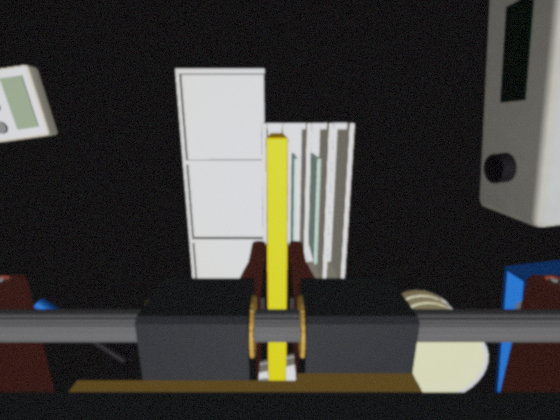

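View pics/scene10.png

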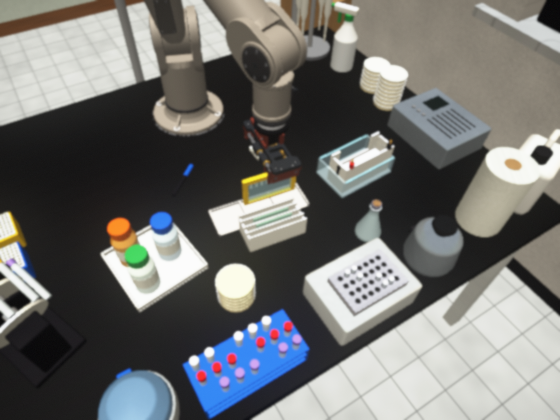

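The cassette is out and hanging vertically; its yellow bar is at column 277 in the wrist view. All three bottles are upright in the tray in the scene view. I'll move next to the tank and look.

Call:
send_rows(deltas=[0.6, 3, -1.4, 0, 0, 0, -2, 0.6, 7, -3.2, 0, 0, 0, -4, 0.6, 11, -5, 0, 0, 0, -6, 0.6, 15, -6.8, 0, 0, 0, -8, 0.6, 18.5, -8.4, 0, 0, 0, -8.5, 0.6, 20, -9.5, 0, 0, 0, -8.5, 0.6, 20, -10.2, 0, 0, 0, -8.5, 0.6, 20, -10.2, 0, 0, 0, -8.5])

```text
time_s: 18.5
eef_pos: [0.4689, 0.2037, 0.1856]
tcp_rot: [-2.197, -2.245, 0.004]
force: [0.6, -1.0, -2.0]
gripper_width: 0.0098
```

Run:
```python
from wcap import *
s=manip.state();print(s["time_s"],s["eef_pos"],s["force"],s["gripper_width"],s["qd"])
im=manip.snapshot("wrist");cv2.imwrite("pics/wrist11.png",im)
for r in manip.landmark_of("wrist","tank_trough"):print(r,watz(s,r["xy"],.006))
print(go((.4715,.313,.187),1.2,s))
```

```text
18.5 [0.4689 0.2037 0.1856] [ 0.5659 -0.9666 -2.0265] 0.009848892382650192 [ 0.0273  0.0009  0.0269 -0.0199  0.0112  0.0011  0.0045]
{'xy': [287.9, 90.9], 'score': 0.85} [0.476  0.3095 0.006 ]
(array([10.92,  0.5 , -0.16]), array([-0.13,  0.09,  0.06]), 'rows>=2.2')
```

View pics/wrist11.png

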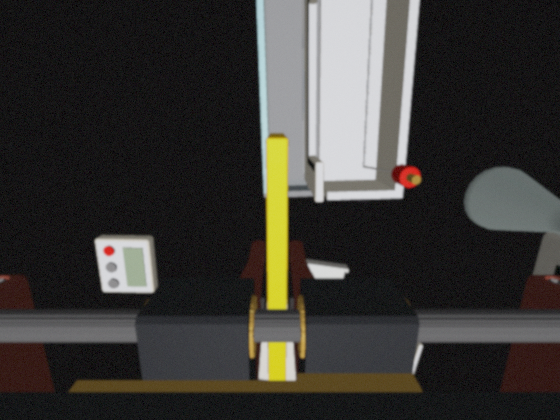

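Run:
```python
from wcap import *
s=manip.state();im=cv2.imread("pics/wrist11.png")
for y in (20,60,100,140): print(y,[tuple(int(v) for v in im[y,x]) for x in range(254,326,4)])
for n,p,z in [("wall top",(261,20),.062),("wall top",(264,100),.062),("wall top",(266,175),.062),("floor left",(270,100),.006),("floor right",(304,100),.006),("frame top L",(308,20),.054),("frame top L",(309,100),.054),("upright L",(313,190),.1),("upright L far",(309,158),.1),("near wall",(266,192),.062),("near wall R",(402,195),.062)]:
    print(n,p,watz(s,p,z))
cv2.imwrite("pics/w11c.png",cv2.resize(im[0:210,235:425],None,fx=2.8,fy=2.8,interpolation=cv2.INTER_CUBIC))
```

```text
20 [(26, 17, 27), (201, 195, 169), (212, 206, 179), (156, 154, 151), (161, 160, 157), (162, 158, 157), (160, 158, 158), (162, 159, 158), (163, 159, 158), (161, 158, 158), (162, 159, 159), (161, 159, 158), (150, 150, 149), (94, 97, 102), (213, 210, 209), (217, 214, 214), (166, 162, 162), (213, 210, 209)]
60 [(18, 19, 17), (135, 131, 108), (218, 214, 186), (162, 159, 149), (161, 158, 157), (162, 159, 157), (162, 160, 159), (164, 160, 160), (161, 159, 159), (164, 160, 159), (161, 160, 159), (163, 159, 160), (153, 150, 149), (92, 100, 103), (213, 210, 210), (217, 214, 213), (160, 158, 158), (217, 214, 213)]
100 [(22, 26, 23), (43, 44, 39), (215, 212, 185), (191, 190, 168), (163, 162, 161), (163, 160, 160), (164, 161, 160), (164, 161, 161), (163, 160, 160), (164, 161, 160), (163, 161, 160), (163, 159, 159), (153, 150, 148), (95, 102, 103), (214, 211, 210), (217, 214, 213), (160, 158, 157), (218, 216, 215)]
140 [(25, 24, 23), (22, 17, 20), (190, 188, 165), (138, 195, 198), (60, 212, 215), (62, 214, 215), (60, 213, 214), (62, 214, 215), (56, 202, 211), (158, 157, 157), (164, 161, 160), (162, 160, 158), (164, 163, 161), (92, 97, 101), (214, 211, 209), (213, 210, 210), (164, 164, 164), (219, 216, 215)]
wall top (261, 20) [0.454  0.3543 0.062 ]
wall top (264, 100) [0.4567 0.2955 0.062 ]
wall top (266, 175) [0.459  0.2327 0.062 ]
floor left (270, 100) [0.4604 0.2995 0.006 ]
floor right (304, 100) [0.4945 0.3001 0.006 ]
frame top L (308, 20) [0.4913 0.3573 0.054 ]
frame top L (309, 100) [0.495  0.2967 0.054 ]
upright L (313, 190) [0.4967 0.2278 0.1   ]
upright L far (309, 158) [0.4925 0.2523 0.1   ]
near wall (266, 192) [0.4591 0.2173 0.062 ]
near wall R (402, 195) [0.5819 0.2168 0.062 ]
```

View pics/w11c.png

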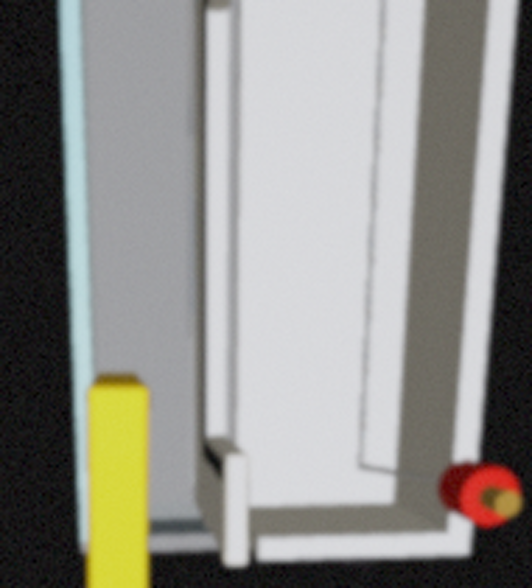

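The trough's front wall inner edge is at x≈0.459 and the frame at x≈0.494. The near end is at y≈0.22, so the centre is about (0.4755,0.311), yaw about +2°. The network gives (0.476,0.3095).

Run:
```python
from h import *
print(go((.4755,.311,.187),2.2))
```

```text
(array([10.83,  0.71, -0.12]), array([-0.05,  0.08, -1.12]), 'rows>=2.2')
```

Call:
send_rows(deltas=[0.6, 2.5, 0.2, 0, 0, 0, -0.5, 0.6, 6, 0.5, 0, 0, 0, -1.1, 0.6, 9, 0.7, 0, 0, 0, -1.1, 0.6, 10.8, 0.7, 0, 0, 0, -1.1, 0.6, 10.8, 0.7, 0, 0, 0, -1.1, 0.6, 10.8, 0.7, 0, 0, 0, -1.1])

```text
time_s: 19.2
eef_pos: [0.4756, 0.3109, 0.1861]
tcp_rot: [2.178, 2.263, -0.002]
force: [0.1, 0.4, -1.1]
gripper_width: 0.0098
```

Run:
```python
from wcap import *
s=manip.state();print(s["time_s"],s["eef_pos"],go((.4755,.311,.083),2.2,s))
im=manip.snapshot("wrist");cv2.imwrite("pics/wrist12.png",im)
```

```text
19.2 [0.4756 0.3109 0.1861] (array([ 0.02, -0.01, 10.31]), array([-0.03,  0.08, -0.  ]), 'rows>=2.1')
```

View pics/wrist12.png

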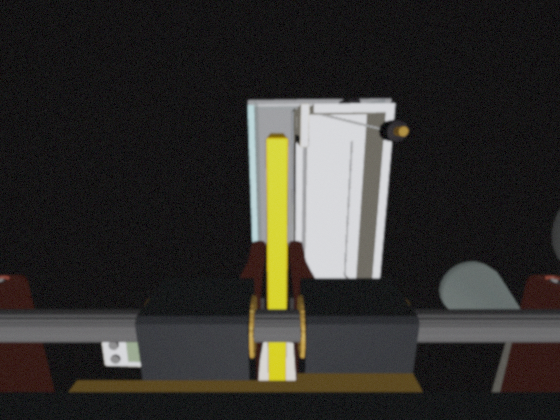

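Run:
```python
from wcap import *
s=manip.state()
for n,p,z in [("wall in",(255,120),.062),("wall in",(257,200),.062),("frame",(298,150),.054),("frame",(297,220),.054),("far",(275,103),.062),("floor far",(275,112),.006),("bar far top",(277,137),.191)]:print(n,watz(s,p,z))
```

```text
wall in [0.4531 0.3868 0.062 ]
wall in [0.4562 0.3172 0.062 ]
frame [0.4915 0.3625 0.054 ]
frame [0.4942 0.297  0.054 ]
far [0.4696 0.401  0.062 ]
floor far [0.4694 0.3958 0.006 ]
bar far top [0.4721 0.3785 0.191 ]
```

The far end confirms the centre and a yaw of about 2.4°. Lowering.

Call:
send_rows(deltas=[0.6, 0, 0, 2, 0, 0, 0, 0.6, 0, 0, 4.5, 0, 0, 0, 0.6, 0, 0, 7, 0, 0, 0, 0.6, 0, 0, 9, 0, 0, 0, 0.6, 0, 0, 9.8, 0, 0, 0, 0.6, 0, 0, 10.2, 0, 0, 0, 0.6, 0, 0, 10.2, 0, 0, 0])

```text
time_s: 19.95
eef_pos: [0.4754, 0.3121, 0.0849]
tcp_rot: [2.177, 2.264, 0.0]
force: [-0.2, -0.2, -2.1]
gripper_width: 0.0097
```

Run:
```python
from wcap import *
s=manip.state();print(s["time_s"],s["eef_pos"],s["force"],s["torque"],s["gripper_width"])
```

```text
19.95 [0.4754 0.3121 0.0849] [-0.2292 -0.1705 -2.0919] [-0.0568 -0.1155  0.0766] 0.009720196652878104
```

Call:
send_rows(deltas=[0.6, 0, 0, 0.2, 0, 0, 0, 0.6, 0, 0, 0.3, 0, 0, 0, 0.6, 0, 0, 0.3, 0, 0, 0])

```text
time_s: 20.25
eef_pos: [0.4751, 0.3128, 0.0821]
tcp_rot: [2.176, 2.265, 0.001]
force: [-0.3, 0.1, -0.7]
gripper_width: 0.0098
```

Call:
send_rows(deltas=[0.6, 0, 0, 0.1, 0, 0, 0, 0.6, 0, 0, 0.1, 0, 0, 0])

```text
time_s: 20.45
eef_pos: [0.4753, 0.3129, 0.082]
tcp_rot: [2.176, 2.265, 0.001]
force: [-2.0, -2.5, 8.3]
gripper_width: 0.0095
```

Call:
send_rows(deltas=[2.4, 0, 0, 0, 0, 0, 0, 2.4, 0, 0, 0, 0, 0, 0, 2.4, 0, 0, -1, 0, 0, 0, 2.4, 0, 0, -3.5, 0, 0, 0, 3, 0, 0, -8, 0, 0, 0, 7, 0, 0, -13, 0, 0, 0])

```text
time_s: 21.05
eef_pos: [0.474, 0.3123, 0.2117]
tcp_rot: [-2.175, -2.265, 0.004]
force: [1.1, -0.5, -0.1]
gripper_width: 0.0349
```

Run:
```python
from wcap import *
s=manip.state();print(s["time_s"],s["eef_pos"],go((.5035,-.278,.215),-7.2,s))
for c in("wrist","scene"):cv2.imwrite(f"pics/{c}13.png",manip.snapshot(c))
```

```text
21.05 [0.474  0.3123 0.2117] (array([-59.1 ,   0.54,  -0.29]), array([-0.14,  0.06,  9.53]), 'rows>=11.8')
```

View pics/wrist13.png

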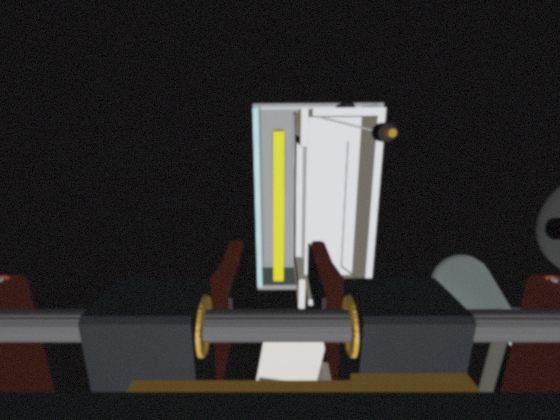

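View pics/scene13.png

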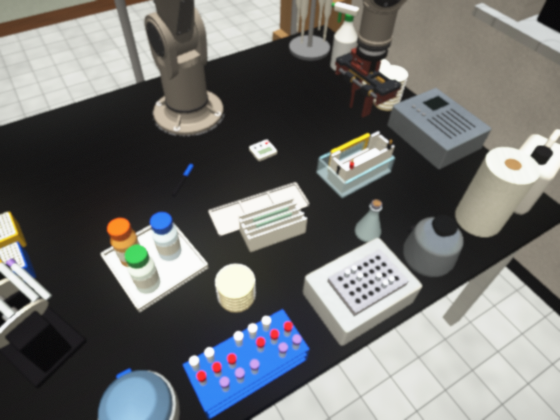

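The cassette stands in the trough: its yellow edge runs from (278,132) to (278,280) in the wrist view, between the front wall and the frame. The bottles are still in the tray. I'll bring back blue first.

Call:
send_rows(deltas=[7, -4, 0, 0, 0, 0, 2, 7, -8.7, 0, 0, 0, 0, 4, 7, -13.4, 0, 0, 0, 0, 6, 7, -18.1, 0, 0, 0, 0, 8, 7, -22.8, 0, 0, 0, 0, 9.5, 7, -27.5, 0.2, 0, 0, 0, 9.5, 7, -32.2, 0.3, 0, 0, 0, 9.5, 7, -37, 0.4, 0, 0, 0, 9.5])

```text
time_s: 21.95
eef_pos: [0.4935, -0.0586, 0.2109]
tcp_rot: [2.356, 2.078, 0.001]
force: [0.7, 0.5, 0.7]
gripper_width: 0.0702
```

Run:
```python
from wcap import *
s=manip.state();print(s["time_s"],s["eef_pos"],go((.5035,-.278,.213),-7.2,s))
```

```text
21.95 [ 0.4935 -0.0586  0.2109] (array([-21.65,   3.73,  -0.2 ]), array([0.03, 0.  , 0.03]), 'rows>=4.4')
```

Call:
send_rows(deltas=[7, -4.5, 0.8, 0, 0, 0, 0, 7, -9.2, 1.6, 0, 0, 0, 0, 7, -14, 2.4, 0, 0, 0, 0, 7, -18.5, 3.2, 0, 0, 0, 0, 7, -21.6, 3.7, 0, 0, 0, 0, 7, -21.6, 3.7, 0, 0, 0, 0, 7, -21.6, 3.7, 0, 0, 0, 0])

```text
time_s: 22.65
eef_pos: [0.5031, -0.2758, 0.2104]
tcp_rot: [-2.357, -2.076, -0.0]
force: [1.0, 1.1, -1.0]
gripper_width: 0.0702
```

Run:
```python
from wcap import *
s=manip.state();print(s["time_s"],s["eef_pos"])
im=manip.snapshot("wrist");cv2.imwrite("pics/wrist14.png",im)
e=ell(im,"blue",(275,215));p=watz(s,e[0],.140);print(e,p);print(go((p[0],p[1],.1225),-7.2,s))
```

```text
22.65 [ 0.5031 -0.2758  0.2104]
((273.5, 226.76866149902344), 33.861167907714844) [ 0.4994 -0.2753  0.14  ]
(array([-0.01, -0.36,  8.79]), array([-0.03, -0.04, -0.07]), 'rows>=1.8')
```

View pics/wrist14.png

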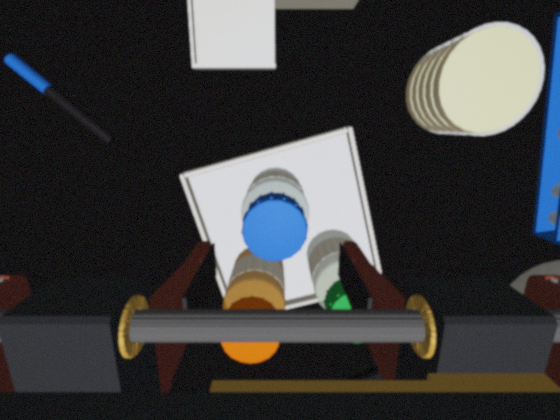

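Blue cap at (274,227) is centred. I'll grip it.

Call:
send_rows(deltas=[7, 0, -0.2, 3, 0, 0, 0, 7, 0, -0.2, 7, 0, 0, 0, 7, 0, -0.2, 8.6, 0, 0, 0, 7, 0, -0.2, 8.8, 0, 0, 0, 4.4, 0, -0.2, 8.8, 0, 0, 0, 4.4, 0, -0.2, 8.8, 0, 0, 0, 4.4, 0, -0.2, 8.8, 0, 0, 0, 4.4, 0, -0.2, 8.8, 0, 0, 0])

```text
time_s: 23.5
eef_pos: [0.5022, -0.2757, 0.1241]
tcp_rot: [2.355, 2.076, 0.001]
force: [-1.7, -0.1, 5.0]
gripper_width: 0.0492
```

Call:
send_rows(deltas=[4.4, 0, 0, -2, 0, 0, 0, 4.4, 0, 0, -5, 0, 0, 0, 4.4, 0, 0, -7, 0, 0, 0, 4.4, 0, 0, -7, 0, 0, 0])

```text
time_s: 23.9
eef_pos: [0.503, -0.2762, 0.1955]
tcp_rot: [2.353, 2.074, 0.003]
force: [0.1, 0.2, -2.5]
gripper_width: 0.0493
```

Run:
```python
from h import *
s=manip.state();print(s["time_s"],s["eef_pos"],s["force"],s["gripper_width"],go((.5034,.0812,.19),-7.2))
```

```text
23.9 [ 0.50304001 -0.27623392  0.19549361] [ 0.13927991  0.19892371 -2.45201898] 0.049301827801738446 (array([35.47, -4.46,  0.46]), array([ 0.29,  0.11, -0.02]), 'rows>=7.1')
```

Call:
send_rows(deltas=[4.4, 2, -0.6, 0, 0, 0, 0, 4.4, 6, -2, 0, 0, 0, 0, 4.4, 10.5, -3.4, 0, 0, 0, 0, 4.4, 15, -4.4, 0, 0, 0, 0, 4.4, 19.5, -4.5, 0, 0, 0, 0, 4.4, 24, -4.5, 0, 0, 0, 0, 4.4, 28.5, -4.5, 0, 0, 0, 0, 4.4, 32, -4.5, 0, 0, 0, 0])

```text
time_s: 24.7
eef_pos: [0.496, 0.0503, 0.1917]
tcp_rot: [-2.354, -2.079, 0.001]
force: [0.9, -0.7, -1.8]
gripper_width: 0.0493
```

Call:
send_rows(deltas=[4.4, 2.5, 0, 0, 0, 0, 0, 4.4, 3.5, 0, 0, 0, 0, 0, 4.4, 3.5, 0, 1, 0, 0, 0, 4.4, 3.5, 0, 3.5, 0, 0, 0, 4.4, 3.5, 0, 5.5, 0, 0, 0, 4.4, 3.5, 0, 6.5, 0, 0, 0, 4.4, 3.5, 0, 6.8, 0, 0, 0])

```text
time_s: 25.4
eef_pos: [0.5002, 0.0804, 0.1229]
tcp_rot: [-2.358, -2.075, 0.005]
force: [0.3, -0.9, -2.0]
gripper_width: 0.0497
```

Run:
```python
from h import *
s=manip.state();print(s["time_s"],s["eef_pos"],s["force"],s["gripper_width"],go((.5034,.0812,.122),-7.2))
```

```text
25.4 [0.50020353 0.08039409 0.12292496] [ 0.34279273 -0.92784595 -2.03145325] 0.04970239808295405 (array([0.12, 0.31, 0.09]), array([-0.17,  0.08, -0.11]), 'rows>=0.1')
```

Call:
send_rows(deltas=[4.4, 0, 0.2, 0.1, 0, 0, 0, 4.4, 0, 0.2, 0.2, 0, 0, 0, 4.4, 0, 0.2, 0.2, 0, 0, 0])

```text
time_s: 25.7
eef_pos: [0.5038, 0.082, 0.1233]
tcp_rot: [2.356, 2.077, 0.002]
force: [-0.1, 0.9, -2.3]
gripper_width: 0.0497
```

Call:
send_rows(deltas=[4.4, 0, 0, 0.1, 0, 0, 0, 4.4, 0, 0, 0.2, 0, 0, 0, 4.4, 0, 0, 0.2, 0, 0, 0])

```text
time_s: 26.0
eef_pos: [0.5038, 0.0825, 0.122]
tcp_rot: [2.355, 2.077, 0.001]
force: [-3.4, -1.1, 7.7]
gripper_width: 0.0494
```

Contact. I'll release, then go for green.

Call:
send_rows(deltas=[7, 0, 0, 0, 0, 0, 0, 7, 0, 0, 0, 0, 0, 0, 7, 0, 0, -2, 0, 0, 0, 7, 0, 0, -6, 0, 0, 0, 7, 0, 0, -9.2, 0, 0, 0])

```text
time_s: 26.5
eef_pos: [0.5034, 0.0823, 0.2142]
tcp_rot: [-2.356, -2.078, -0.001]
force: [0.9, 0.9, 0.4]
gripper_width: 0.0698
```

Run:
```python
from wcap import *
s=manip.state();print(s["time_s"],s["eef_pos"],go((.5598,-.3612,.213),-7.2,s))
im=manip.snapshot("wrist");cv2.imwrite("pics/wrist15.png",im)
```

```text
26.5 [0.5034 0.0823 0.2142] (array([-43.29,  11.14,   0.1 ]), array([ 0.01, -0.02,  0.02]), 'rows>=8.9')
```

View pics/wrist15.png

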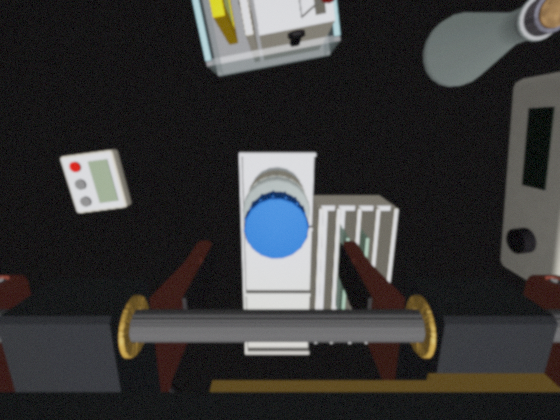

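Blue (276,222) stands in its own bay. Next is green.

Call:
send_rows(deltas=[7, -4, 1, 0, 0, 0, 0, 7, -8.7, 2.2, 0, 0, 0, 0, 7, -13.4, 3.4, 0, 0, 0, 0, 7, -18.1, 4.7, 0, 0, 0, 0, 7, -22.8, 5.9, 0, 0, 0, 0, 7, -27.5, 7.1, 0, 0, 0, 0, 7, -32.2, 8.3, 0, 0, 0, 0, 7, -37, 9.5, 0, 0, 0, 0])

```text
time_s: 27.35
eef_pos: [0.5512, -0.2989, 0.2126]
tcp_rot: [2.356, 2.077, 0.0]
force: [1.2, 0.3, 0.2]
gripper_width: 0.0702
```

Call:
send_rows(deltas=[7, -4, 1, 0, 0, 0, 0, 7, -6.3, 1.6, 0, 0, 0, 0, 7, -6.3, 1.6, 0, 0, 0, 0, 7, -6.3, 1.6, 0, 0, 0, 0])

```text
time_s: 27.75
eef_pos: [0.559, -0.3611, 0.2121]
tcp_rot: [-2.356, -2.077, -0.001]
force: [0.9, -0.1, -0.1]
gripper_width: 0.0702
```

Run:
```python
from wcap import *
s=manip.state();print(s["time_s"],s["eef_pos"])
im=manip.snapshot("wrist");cv2.imwrite("pics/wrist16.png",im)
e=ell(im,"green",(275,215));p=watz(s,e[0],.140);print(e,p);print(go((p[0],p[1],.1225),-7.2,s))
```

```text
27.75 [ 0.559  -0.3611  0.2121]
((277.49603271484375, 223.09921264648438), 34.43455505371094) [ 0.5586 -0.3587  0.14  ]
(array([ 0.22, -0.07,  8.96]), array([-0.02, -0.05, -0.02]), 'rows>=1.8')
```

View pics/wrist16.png

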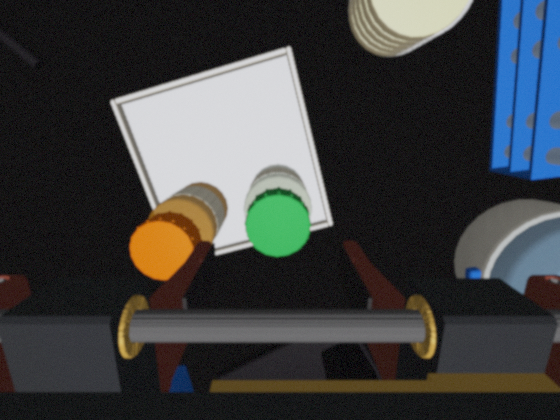

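Green (278,223) is centred under the tool.

Call:
send_rows(deltas=[7, 0, 0, 3, 0, 0, 0, 7, 0, 0, 7, 0, 0, 0, 7, 0, 0, 8.7, 0, 0, 0, 7, 0, 0, 9, 0, 0, 0, 4.4, 0, 0, 9, 0, 0, 0, 4.4, 0, 0, 9, 0, 0, 0, 4.4, 0, 0, 9, 0, 0, 0, 4.4, 0, 0, 9, 0, 0, 0])

```text
time_s: 28.6
eef_pos: [0.5599, -0.3619, 0.1245]
tcp_rot: [2.355, 2.076, 0.001]
force: [-1.3, 1.2, 5.4]
gripper_width: 0.0498
```

Call:
send_rows(deltas=[4.4, 0, 0, -2, 0, 0, 0, 4.4, 0, 0, -5, 0, 0, 0, 4.4, 0, 0, -7, 0, 0, 0, 4.4, 0, 0, -7, 0, 0, 0])

```text
time_s: 29.0
eef_pos: [0.5606, -0.3622, 0.1957]
tcp_rot: [2.353, 2.074, 0.003]
force: [-0.2, 1.1, -3.4]
gripper_width: 0.0497
```

Run:
```python
from h import *
s=manip.state();print(s["time_s"],s["eef_pos"],s["force"],s["gripper_width"],go((.4918,-.0067,.19),-7.2))
```

```text
29.0 [ 0.56061608 -0.36216526  0.19571895] [-0.22992445  1.07948885 -3.44210665] 0.04970183958319118 (array([ 34.4 , -11.29,   0.45]), array([ 0.28,  0.12, -0.01]), 'rows>=7.2')
```

Call:
send_rows(deltas=[4.4, 2, -0.2, 0, 0, 0, 0, 4.4, 6, -1.5, 0, 0, 0, 0, 4.4, 10.3, -3.8, 0, 0, 0, 0, 4.4, 14.6, -6.3, 0, 0, 0, 0, 4.4, 18.9, -8.8, 0, 0, 0, 0, 4.4, 23, -10.8, 0, 0, 0, 0, 4.4, 27.5, -11.3, 0, 0, 0, 0, 4.4, 31, -11.3, 0, 0, 0, 0])

```text
time_s: 29.8
eef_pos: [0.483, -0.0364, 0.1913]
tcp_rot: [-2.353, -2.079, 0.003]
force: [0.2, -0.0, -4.7]
gripper_width: 0.0494
```

Call:
send_rows(deltas=[4.4, 2.5, 0, 0, 0, 0, 0, 4.4, 3.4, 0, 0, 0, 0, 0, 4.4, 3.4, 0.1, 1, 0, 0, 0, 4.4, 3.4, 0.2, 3.5, 0, 0, 0, 4.4, 3.4, 0.2, 5.5, 0, 0, 0, 4.4, 3.4, 0.2, 6.5, 0, 0, 0, 4.4, 3.4, 0.2, 7.1, 0, 0, 0, 4.4, 3.4, 0.2, 7.1, 0, 0, 0])

```text
time_s: 30.6
eef_pos: [0.491, -0.0072, 0.122]
tcp_rot: [-2.357, -2.076, 0.005]
force: [-5.6, -0.7, 6.9]
gripper_width: 0.0495
```

Run:
```python
from h import *
s=manip.state();print(s["time_s"],s["eef_pos"],s["force"],s["gripper_width"],go((.4918,-.0067,.122),-7.2))
```

```text
30.6 [ 0.491003   -0.00721796  0.12198203] [-5.59994105 -0.74981673  6.93445482] 0.049527603612885884 (array([ 0.06,  0.07, -0.  ]), array([-0.15,  0.11, -0.07]), 'rows>=0.0')
```

Contact at the right spot. Release.

Call:
send_rows(deltas=[7, 0, 0, 0, 0, 0, 0, 7, 0, 0, 0, 0, 0, 0, 7, 0, 0, -2, 0, 0, 0, 7, 0, 0, -6, 0, 0, 0, 7, 0, 0, -9.2, 0, 0, 0])

```text
time_s: 31.1
eef_pos: [0.4927, -0.0063, 0.2154]
tcp_rot: [2.356, 2.077, 0.002]
force: [-0.0, 0.1, 0.3]
gripper_width: 0.0698
```

Run:
```python
from wcap import *
s=manip.state();print(s["time_s"],s["eef_pos"],go((.4698,-.371,.213),-7.2,s))
im=manip.snapshot("wrist");cv2.imwrite("pics/wrist17.png",im)
```

```text
31.1 [ 0.4927 -0.0063  0.2154] (array([-36.46,   2.31,   0.22]), array([ 0.08, -0.04, -0.02]), 'rows>=7.3')
```

View pics/wrist17.png

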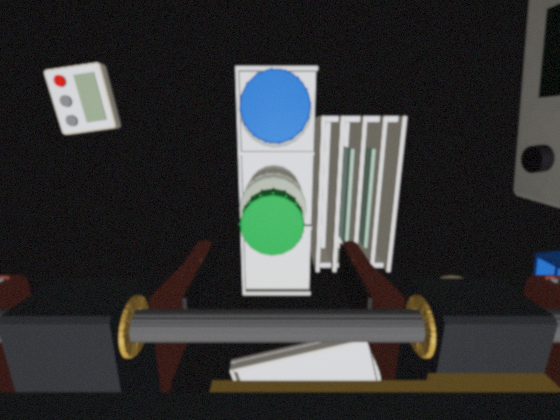

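Blue (275,105) and green (272,222) are in their bays. Orange is next.

Call:
send_rows(deltas=[7, -4, 0.2, 0, 0, 0, 0, 7, -8.8, 0.5, 0, 0, 0, 0, 7, -13.6, 0.8, 0, 0, 0, 0, 7, -18.4, 1.1, 0, 0, 0, 0, 7, -23.2, 1.4, 0, 0, 0, 0, 7, -28, 1.7, 0, 0, 0, 0, 7, -32.5, 2, 0, 0, 0, 0, 7, -36.4, 2.3, 0, 0, 0, 0])

```text
time_s: 31.95
eef_pos: [0.4686, -0.3737, 0.2138]
tcp_rot: [2.358, 2.074, -0.0]
force: [0.8, 0.3, -0.9]
gripper_width: 0.07
```

Call:
send_rows(deltas=[7, 0, 0, 0, 0, 0, 0, 7, 0, 0, 0, 0, 0, 0])

```text
time_s: 32.15
eef_pos: [0.4691, -0.3714, 0.2134]
tcp_rot: [2.359, 2.074, 0.001]
force: [0.6, 0.3, 0.1]
gripper_width: 0.0698
```

Run:
```python
from wcap import *
RNG["orange"]=((8,200,150),(18,255,255))
s=manip.state();print(s["time_s"],s["eef_pos"])
im=manip.snapshot("wrist");cv2.imwrite("pics/wrist18.png",im)
e=ell(im,"orange",(275,215));p=watz(s,e[0],.140);print(e,p);print(go((p[0],p[1],.1225),-7.2,s))
```

```text
32.15 [ 0.4691 -0.3714  0.2134]
((275.9476623535156, 221.43605041503906), 32.892215728759766) [ 0.4677 -0.368   0.14  ]
(array([ 0.31, -0.18,  9.09]), array([ 0.03, -0.  , -0.14]), 'rows>=1.8')
```

View pics/wrist18.png

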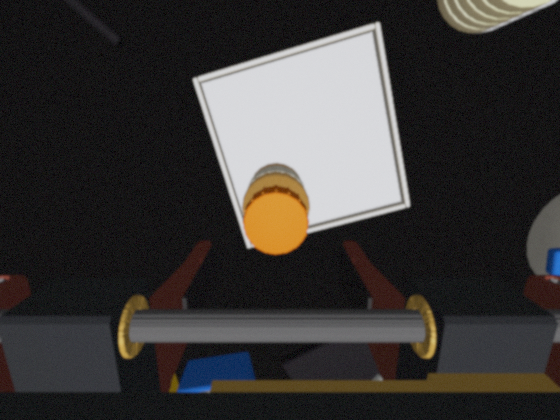

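Orange cap at (276,221) is centred.

Call:
send_rows(deltas=[7, 0, 0, 3, 0, 0, 0, 7, 0, 0, 7, 0, 0, 0, 7, 0, 0, 8.8, 0, 0, 0, 7, 0, 0, 9.1, 0, 0, 0, 4.4, 0, 0, 9.1, 0, 0, 0, 4.4, 0, 0, 9.1, 0, 0, 0, 4.4, 0, 0, 9.1, 0, 0, 0, 4.4, 0, 0, 9.1, 0, 0, 0])

```text
time_s: 33.0
eef_pos: [0.4698, -0.3707, 0.1242]
tcp_rot: [2.355, 2.076, 0.0]
force: [-1.2, 0.4, 5.5]
gripper_width: 0.0497
```

Call:
send_rows(deltas=[4.4, 0, 0, -2, 0, 0, 0, 4.4, 0, 0, -5, 0, 0, 0, 4.4, 0, 0, -7, 0, 0, 0, 4.4, 0, 0, -7, 0, 0, 0])

```text
time_s: 33.4
eef_pos: [0.4708, -0.3712, 0.1955]
tcp_rot: [2.353, 2.074, 0.002]
force: [1.1, -0.0, -3.3]
gripper_width: 0.0495
```

Run:
```python
from h import *
s=manip.state();print(s["time_s"],s["eef_pos"],s["force"],s["gripper_width"],go((.481,-.0943,.19),-7.2))
```

```text
33.4 [ 0.47079359 -0.3711603   0.19551003] [ 1.06181313 -0.01863675 -3.28252669] 0.049495670284889846 (array([27.6 , -2.47,  0.47]), array([ 0.28,  0.15, -0.01]), 'rows>=5.5')
```

Call:
send_rows(deltas=[4.4, 2, -0.2, 0, 0, 0, 0, 4.4, 6, -0.6, 0, 0, 0, 0, 4.4, 10.5, -1, 0, 0, 0, 0, 4.4, 15, -1.5, 0, 0, 0, 0, 4.4, 19.5, -2, 0, 0, 0, 0, 4.4, 23.5, -2.4, 0, 0, 0, 0, 4.4, 26.5, -2.4, 0, 0, 0, 0, 4.4, 27.6, -2.4, 0, 0, 0, 0])

```text
time_s: 34.2
eef_pos: [0.479, -0.0889, 0.1915]
tcp_rot: [-2.349, -2.083, 0.0]
force: [-0.5, -0.6, -4.1]
gripper_width: 0.0499
```

Call:
send_rows(deltas=[4.4, 0, 0, 0, 0, 0, 0, 4.4, 0, 0, 1, 0, 0, 0, 4.4, 0, 0, 3.5, 0, 0, 0, 4.4, 0, 0, 5.5, 0, 0, 0, 4.4, 0, 0, 6.5, 0, 0, 0, 4.4, 0, 0, 7, 0, 0, 0, 4.4, 0, 0, 7, 0, 0, 0])

```text
time_s: 34.9
eef_pos: [0.4799, -0.0943, 0.1226]
tcp_rot: [-2.358, -2.076, 0.001]
force: [0.1, 0.1, -4.5]
gripper_width: 0.0497
```

Run:
```python
from h import *
s=manip.state();print(s["time_s"],s["eef_pos"],s["force"],s["gripper_width"],go((.481,-.0943,.122),-7.2))
```

```text
34.9 [ 0.47989555 -0.09430492  0.1226389 ] [ 0.08194978  0.0882488  -4.46312483] 0.04970648374628359 (array([0.01, 0.11, 0.06]), array([-0.04,  0.03, -0.08]), 'rows>=0.0')
```

Call:
send_rows(deltas=[4.4, 0, 0, 0.1, 0, 0, 0, 4.4, 0, 0, 0.2, 0, 0, 0, 4.4, 0, 0, 0.2, 0, 0, 0])

```text
time_s: 35.2
eef_pos: [0.4807, -0.0939, 0.122]
tcp_rot: [2.356, 2.076, 0.0]
force: [-3.7, 0.5, 8.3]
gripper_width: 0.0495
```

Contact. I'll release, rise, then back away towards the robot's right so the cameras can see the scene.

Call:
send_rows(deltas=[7, 0, 0, 0, 0, 0, 0, 7, 0, 0, 0, 0, 0, 0, 7, 0, 0, -2, 0, 0, 0, 7, 0, 0, -6, 0, 0, 0, 7, 0, 0, -10, 0, 0, 0, 7, -3, 0, -13, 0, 0, 0, 7, -7, 0, -13, 0, 0, 0, 7, -11, 0, -13, 0, 0, 0])

```text
time_s: 36.0
eef_pos: [0.4672, -0.204, 0.2524]
tcp_rot: [2.352, 2.076, 0.003]
force: [0.3, -0.2, 0.0]
gripper_width: 0.0699
```

Call:
send_rows(deltas=[7, -4, 0, 0, 0, 0, 0, 7, -8, 0, 0, 0, 0, 0, 7, -12, 0, 0, 0, 0, 0, 7, -16, 0, 0, 0, 0, 0, 7, -20, 0, 0, 0, 0, 0, 7, -24, 0, 0, 0, 0, 0, 7, -24, 0, 0, 0, 0, 0])

```text
time_s: 36.7
eef_pos: [0.4333, -0.4474, 0.2501]
tcp_rot: [2.364, 2.066, -0.004]
force: [-0.2, -0.1, -0.0]
gripper_width: 0.0698
```

Run:
```python
from wcap import *
s=manip.state();print(s["time_s"],s["eef_pos"])
a=manip.snapshot("scene");cv2.imwrite("pics/sceneF.png",cv2.resize(a[90:330,90:420],None,fx=2.4,fy=2.4,interpolation=cv2.INTER_CUBIC))
b=manip.snapshot("top");cv2.imwrite("pics/topF.png",cv2.resize(b[110:330,60:500],None,fx=1.8,fy=1.8,interpolation=cv2.INTER_CUBIC))
for k,n in dict(blue=(238,252),green=(282,261)).items():print(k,capfit("top",b,k,n,.003)[0])
```

```text
36.7 [ 0.4333 -0.4474  0.2501]
blue [0.5048 0.0802]
green [ 0.4914 -0.0058]
```

View pics/sceneF.png

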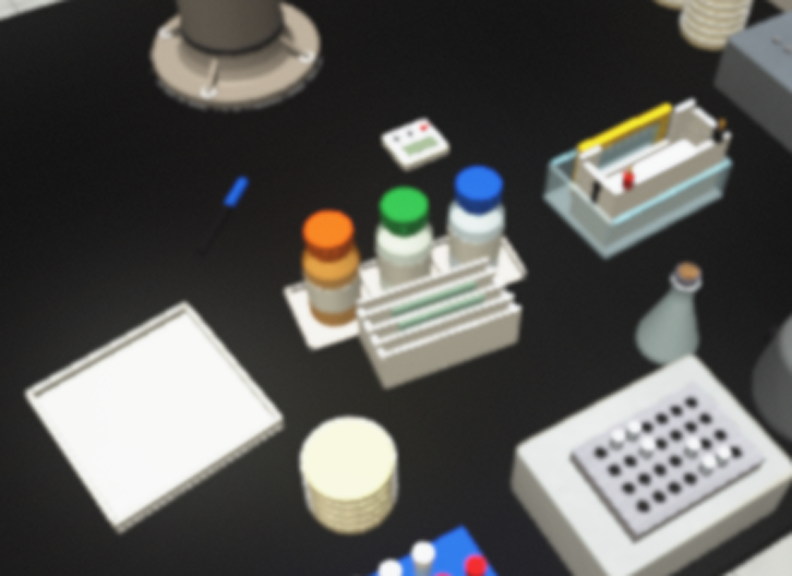

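View pics/topF.png

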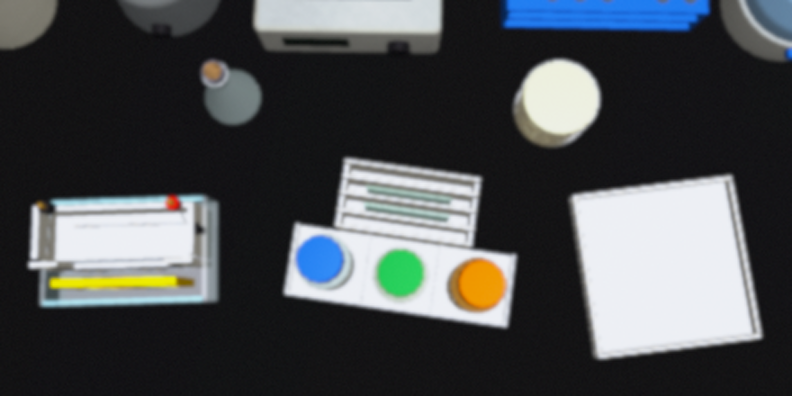

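The final pictures show all three bottles upright in their bays, the cassette standing in the trough, and the flask and dishes where they were. Handing in.

Run:
```python
from h import *
manip.sign_off();print(manip.state()["time_s"])
```

```text
the job is handed in; nothing more can be done
the job is handed in; nothing more can be done
```

The job is done and handed in at about 37 s of the 109 s allowed. I moved the orange, green and blue bottles upright into the spill tray. Then I pulled the cassette from the rack and stood it in the tank's front trough. Finally I put blue, green and orange back in their own bays.

- **Bottles:** The last scene and top pictures show all three upright in their original bays. In the top view blue and green are within 5 mm of where they started. I checked orange only by eye and by the tool position when I set it down.
- **Cassette:** It stands upright between the trough's front wall and the white frame. It touched the floor with about 8 N, at the height expected for the trough floor. I did not measure its height again after letting go.
- **Bystanders and forces:** The flask and the dishes look unmoved in the pictures. The highest contact force I saw was about 27 N, when setting blue down in the tray.
- **Disagreements:** The scene camera put the blue and green caps up to 8 mm from the top view, so I relied on the wrist and top cameras. The networks mistook the dishes for the green bottle once and the blue bottle for the dishes once, both in the top view; I rejected both.

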